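Pack the shore-survey kit into its fitted field case

ROBOT

A 6-joint arm with a two-finger parallel gripper is mounted at the origin on a cart in front of the work surface, level with it; the furniture and walls round the work are solid. World frame = base frame: x ahead of the robot, y to its left, z up, the work surface at z = 0. Lengths are in m, angles in rad, forces in N, time in s.
With the tool pointing down it reaches from about 0.35 to 0.775 m from the base axis. Payload 7.3 kg.
Tool frame: the origin (TCP) lies midway between the tips of the shut fingers; the grasp point (between the pads) lies 19 mm behind it; z points along the fingers, y is the line along which they close (so a half turn about z gives the same grasp; the last joint's range is limited). The gripper opens to 92 mm and grips with 3 to 60 N. Pads are 19 mm wide; open, the fingers measure 130 mm over their backs; the gripper's body (75 mm by 190 mm) begins 47 mm behind the grasp point.
Start: joints at [-1.316, 0.342, 1.524, -0, 1.275, -0.146], TCP at [0.205, -0.483, 0.227] pointing down, gripper open.
Joint ranges: [-2.53, 2.53], [-0.77, 2.02], [0.04, 2.7], [-1, 4.14], [0.28, 2.66], [-3.11, 3.11]. Speed limits (rad/s): [2.57, 2.57, 3.14, 3.14, 3.14, 3.14].

INTERFACE

Orientations are given as [roll, pitch, yaw] about the fixed x, y, z axes, in that order (R = Rz(yaw) Ry(pitch) Rx(roll)).
In Python, from cell import robot, read_camera, camera_params, nets gives the robot as it stands. The module is installed in compiled form; this text tells all that it offers.
- The arm moves only by the tool step_arm, never from a script. Its argument "steps" is a list of rows, each an object of numbers: "x", "y", "z": the shift along the tool's x, y, z as a fraction of full scale; "rx", "ry", "rz": the turn, a rotation vector about the tool's x, y, z as a fraction of full scale; "claw": the opening, from -1 (shut) to 1 (fully open). In form: [{"x": .., "y": .., "z": .., "rx": .., "ry": .., "rz": .., "claw": ..}, ...]. A call has 1 to 12 rows; each row is the pose to reach, as a shift and turn from the pose commanded when the call began, along the tool's axes at that moment; what a row does not reach only later rows make up. Full scale, the value 1, is 750 mm for a shift and pi/4 rad for a turn. A row lasts 1/12 s, in which the tool goes at most 41.7 mm and 7.16 degrees, less where a joint would pass 70% of its speed; a pose out of reach is approached as far as the arm can. A call with a number of a shift or a turn outside -1 to 1 is refused whole. A call with a gripper value outside its range is refused whole. The fingers move at their own pace and stop on an object; "squeeze" is the grip in N (left out, the last holds). Time passes only in rows, so rows that repeat a pose let the fingers close. It gives the time, the measured TCP pose, the force, the opening and the grip force at its end, in the units of the state.
- robot.observe(): the state, without advancing time (a new reading comes with each control period).
- read_camera(name): name is "scene" or "top" or "wrist"; returns (picture, depth): 400x640x3 uint8, blue, green, red; 400x640 float32, m along the optical axis (not along the pixel's ray), 0 where there is no reading.
- camera_params(name): a dict with "fx", "fy", "cx", "cy" (pixels), "R" (3x3) and "t" (3): a world point X has camera coordinates R X + t; the wrist camera has in their place "hand_eye" (4x4, takes a point from camera to tool coordinates, whose origin is the TCP and whose axes are the flange's). Camera axes: x right, y down, z forward; pixel columns grow to the right and rows downward; lengths in m; the calibration is good to about 2 mm. A picture is of the moment at which its call begins: read the wrist's pose just before it. camera_params takes no time and is no camera call.
- robot.hand_in(): hands the job in; it is judged then, once.
Trained networks look in the newest picture that a camera, given by its name, has taken for a name from the list of things; names that differ only in an ending like _2 or _b are one class to them, and where a whole thing is asked for, a point or a joint stands for the part that bears it (a point fixed in the world has none). Each returns a list of dicts, best first, with "conf" (0 to 1); they miss things now and then, are a little off and sometimes report something else, mostly with a low value. They report only what shows in the picture. A call takes as long as a camera call. They do not tell look-alikes from the thing itself.
- nets.masks_of(camera, query): "region" (400x640 bool, what is visible of it) and "box" ([left, top, right, bottom] in pixels, round what is visible of it).
- nets.landmark_of(camera, query): "pixel" ([row, column] in pixels: a listed point, or the origin of a listed thing).
The state is a dict: "time": time; "qpos": joint angles; "qvel": joint speeds; "joint_efforts": joint torques, N m; "tool_pos": TCP position; "tool_rot": TCP orientation; "contact_force": force on the tool from outside, world axes, zero at the start; "torque": the same for the moment, N m; "opening": finger opening in m; "grip_force": force on a finger pad.
Only numpy, scipy, OpenCV 4.12 (cv2) and the standard library are available. Lean on these libraries where they do the work, as an engineer would, in place of code of your own. Each camera call takes 0.05 s, during which the arm holds its last target. There are 200 camera calls.

TASK

Pack the shore-survey kit into the foam of the open field case: the refractometer in the long trough, the specimen jar in the wide round well, the amber dropper bottle that stands alone at the front (not the pair at the back by the microscope) in the small round well and the timer in the shallow rectangular recess. Each must sit fully down on the floor of its own cut-out, the same way up as it is now, with the jar and the bottle kept upright all the way. Leave the small canister and the sample bottle behind the notebook standing where they are.

Things in the scene. Friction and masses are not known exactly. Their poses are not given: they have to be found in the camera images.
- refractometer: black hand refractometer lying on the foot under its middle, 184 long x 34 x 37 mm high. Origin: centre of its underside; x along its length (eyepiece at -x, slanted prism end at +x), z up. Round, axis 17 mm above the underside; the grip, x = -36 to +30 mm, is 31 mm across, the eyepiece, x = -92 to -66 mm, 34 mm. 0.24 kg
- specimen_jar: squat round specimen jar with a white screw lid, 78 mm high. Origin: centre of its underside, z up. Body 56 mm in diameter up to 62 mm height, lid 52 mm in diameter above that. 0.14 kg
- dropper_bottle: slim amber dropper bottle with a black rubber bulb, 113 mm high, standing alone in the front half of the worktop (two more at the back are not meant). Origin: centre of its underside, z up. Body 36 mm in diameter up to 70 mm height, neck 23 mm to 85 mm, bulb 13 mm to the top. 0.08 kg
- lab_timer: flat square countdown timer, keys and display on its upper face, 64 (x) x 68 (y) mm, 18 mm high (side faces upright to 16 mm). Origin: centre of its underside, z up. 0.07 kg
- block_long: long dark foam block along the front of the field case, 64 (x) x 276 (y) x 38 mm high. In its middle a straight trough 50 (x) x 202 (y) mm, 14 mm deep, for the refractometer (either way round). Origin: centre of its underside (4 mm above the worktop), z up; foam top at z = 38 mm, trough floor at z = 24 mm. Fixed
- block_wide_round: square foam block, 92 x 92 x 38 mm, with a wide round well in its middle for the jar: 72 mm in diameter, 24 mm deep. One of the row of three behind the long block, whose order changes. Origin: centre of its underside (4 mm above the worktop), z up; foam top at z = 38 mm, well floor at z = 14 mm. Fixed
- block_small_round: square foam block, 92 x 92 x 38 mm, with a small round well in its middle for the dropper bottle: 52 mm in diameter, 26 mm deep. In the row of three. Origin: centre of its underside (4 mm above the worktop), z up; foam top at z = 38 mm, well floor at z = 12 mm. Fixed
- block_square: square foam block, 92 x 92 x 38 mm, with a shallow recess in its middle for the timer: 78 (x) x 82 (y) mm, 8 mm deep. In the row of three. Origin: centre of its underside, z up; foam top at z = 38 mm, recess floor at z = 30 mm. Fixed. The grey case round all the blocks, 168 x 288 mm, has its rim 2 mm above the foam
- objective_can: bystander, not part of the kit: small cream canister with a black screw cap, 36 mm in diameter, 56 mm high, standing behind the case. Origin: centre of its underside
- sample_bottle: bystander, not part of the kit: white plastic sample bottle with a blue cap, 58 mm in diameter, 125 mm high, standing behind the notebook. Origin: centre of its underside
Not all that is in view belongs to the job. Of the things that look like the refractometer, the larger one is meant. There is more than one size of the specimen_jar; the job needs the larger.

How it is judged:
By the outcome, as a careful person would: the job done as asked, in the order asked, and still so for the second after the job is handed in, with the robot touching nothing.
It also fails if it takes over 102 s, if anything falls off the work surface, if the arm or the gripper's body presses on something with over 40 N, if the wrist force passes 120 N, or if a joint passes its speed limit or range.

## Working session

There is one attempt and no reset: what is moved stays moved. The work goes in short steps, Python scripts to look and compute and a tool call to move; the robot and the scene stay as the last step left them, time stands still between calls to the robot, and variables do not carry over. Pictures are saved under pics/ and viewed, at most 14 in all, crops included, and the job is handed in when it is done.

Besides the shell and the picture viewer there is one more tool, called after "Request:" as name(argument=value, ...), one argument or row to a line, values as JSON. step_arm: Moves the arm, as the interface text tells. Its arguments: {"type":"object","properties":{"steps":{"type":"array","items":{"type":"object","properties":{"x":{"type":"number","minimum":-1,"maximum":1},"y":{"type":"number","minimum":-1,"maximum":1},"z":{"type":"number","minimum":-1,"maximum":1},"rx":{"type":"number","minimum":-1,"maximum":1},"ry":{"type":"number","minimum":-1,"maximum":1},"rz":{"type":"number","minimum":-1,"maximum":1},"claw":{"type":"number"}}}},"squeeze":{"type":"number"}},"required":["steps"]}

```bash
mkdir -p pics; cat > h.py <<'E'
import numpy as np, cv2
from scipy.spatial.transform import Rotation as Ro
from cell import robot, read_camera, camera_params, nets
def cloud(name, d):
    p=camera_params(name); v,u=np.mgrid[0:400,0:640]
    C=np.stack([(u-p["cx"])/p["fx"]*d,(v-p["cy"])/p["fy"]*d,d],-1)
    if "R" in p: return (C-np.array(p["t"]))@np.array(p["R"])
    s=robot.observe(); H=np.array(p["hand_eye"]); T=C@H[:3,:3].T+H[:3,3]
    return T@Ro.from_euler('xyz',s["tool_rot"]).as_matrix().T+np.array(s["tool_pos"])
E
python3 - <<'E'
from h import *
print(robot.observe())
for n in("scene","top"):
    im,d=read_camera(n); cv2.imwrite(f"pics/{n}0.png",im); np.save(n+"0.npy",d)
    W=cloud(n,d); np.save(n+"W.npy",W)
    for q in ["refractometer","specimen_jar","dropper_bottle","lab_timer","block_long","block_wide_round","block_small_round","block_square","objective_can","sample_bottle"]:
        for r in nets.masks_of(n,q)[:4]:
            if r["conf"]<.3: continue
            m=r["region"]&(d>0); P=W[m]
            if len(P)<10: continue
            print(n,q,round(r["conf"],2),r["box"],"med",np.median(P,0).round(3),"lo",np.percentile(P,3,0).round(3),"hi",np.percentile(P,97,0).round(3))
print(np.array(camera_params("wrist")["hand_eye"]).round(3))
E
```

```text
{'time': 0.0, 'qpos': array([-1.31599063e+00,  3.42710454e-01,  1.52500622e+00,  1.34281722e-05,
        1.27540645e+00, -1.46020322e-01]), 'qvel': array([ 0.00070261,  0.00164833, -0.00043491,  0.00075993, -0.00138707,
        0.00139958]), 'joint_efforts': array([ 2.44414550e-03, -4.31234765e+01, -2.44215578e+01,  7.20574474e-02,
        5.58462983e-02, -1.17545346e-04]), 'tool_pos': array([ 0.20475543, -0.48298629,  0.2260551 ]), 'tool_rot': array([-3.14008034e+00, -2.35390373e-04,  4.00821924e-01]), 'contact_force': array([-0.70407791, -0.5716488 , -0.6034082 ]), 'torque': array([-8.38329005e-05,  1.88799927e-02,  6.23788275e-02]), 'grip_force': 0.0, 'opening': 0.09131455933000862}
scene specimen_jar 0.75 [456.2, 250.6, 474.0, 280.2] med [ 0.535 -0.481  0.028] lo [ 0.524 -0.496  0.003] hi [ 0.561 -0.462  0.058]
scene specimen_jar 0.66 [421.9, 231.2, 448.0, 265.9] med [ 0.553 -0.399  0.036] lo [ 0.539 -0.412  0.003] hi [ 0.593 -0.363  0.08 ]
scene specimen_jar 0.45 [237.6, 161.9, 250.3, 192.4] med [0.577 0.34  0.05 ] lo [0.566 0.33  0.011] hi [0.592 0.354 0.097]
scene specimen_jar
[... 1829 characters left out ...]
581 -0.096  0.038] lo [ 0.534 -0.139  0.014] hi [ 0.62  -0.052  0.046]
top block_small_round 0.79 [312.2, 193.4, 343.3, 223.9] med [ 0.576 -0.004  0.04 ] lo [ 0.532 -0.048  0.013] hi [0.618 0.039 0.046]
top block_square 0.97 [370.1, 191.5, 399.6, 223.7] med [ 0.582 -0.189  0.035] lo [ 0.538 -0.231  0.029] hi [ 0.625 -0.146  0.044]
top block_square 0.44 [207.7, 202.3, 228.1, 212.5] med [0.577 0.342 0.064] lo [0.565 0.331 0.007] hi [0.593 0.355 0.109]
top sample_bottle 0.68 [260.3, 150.7, 281.8, 174.3] med [0.712 0.173 0.097] lo [0.694 0.151 0.016] hi [0.74  0.197 0.128]
[[-0.    -0.955 -0.297  0.081]
 [ 1.     0.    -0.     0.001]
 [ 0.    -0.297  0.955 -0.16 ]
 [ 0.     0.     0.     1.   ]]
```

View pics/scene0.png

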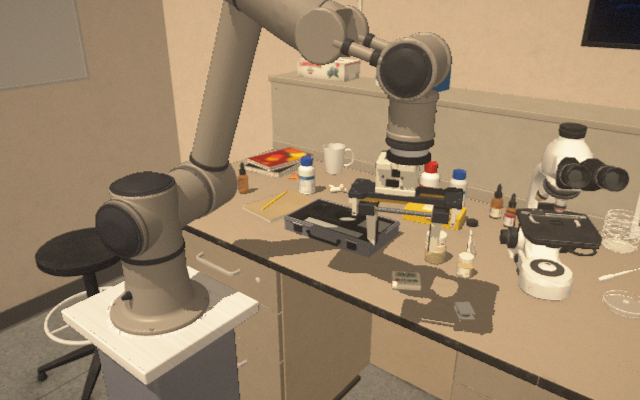

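View pics/top0.png

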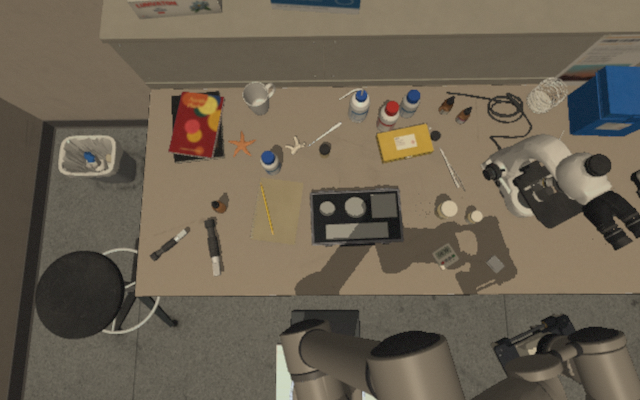

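The scene shows the case at top-view (357,216), large jar (447,209), small jar (475,216), timer (445,254), refractometer (212,246) and the lone amber bottle (219,205). Wells from left to right are small round, wide round and square.

```bash
cat >> h.py <<'E'
def mv(x,y,z,yaw):
    "row values for going to a tool-down pose, and rows needed"
    s=robot.observe(); R=Ro.from_euler('xyz',s["tool_rot"]); p=R.inv().apply(np.array([x,y,z])-s["tool_pos"])
    r=(R.inv()*Ro.from_euler('xyz',[np.pi,0,yaw])).as_rotvec()
    print("xyz",(p/.75).round(4),"r",(r/(np.pi/4)).round(4),"rows",round(max(np.linalg.norm(p)/.0417,np.degrees(np.linalg.norm(r))/7.16),1))
def axis(P):
    c=(P[:,:2].min(0)+P[:,:2].max(0))/2; (c,s,a)=cv2.minAreaRect(P[:,:2].astype(np.float32)*1000); return np.round(c,1),np.round(s,1),round(a,1)
E
python3 - <<'E'
from h import *
W=np.load("topW.npy")
for n,b in dict(refr=(340,400,200,260),).items(): pass
def sel(x0,x1,y0,y1,z0,z1): 
    P=W.reshape(-1,3); return P[(P[:,0]>x0)&(P[:,0]<x1)&(P[:,1]>y0)&(P[:,1]<y1)&(P[:,2]>z0)&(P[:,2]<z1)]
print("refr",axis(sel(.33,.56,.32,.41,.012,.05)))
print("jar",axis(sel(.5,.62,-.43,-.33,.07,.09)))
print("bottle",axis(sel(.54,.62,.31,.38,.09,.12)))
print("timer",axis(sel(.36,.48,-.44,-.33,.01,.03)))
print("case",axis(sel(.44,.66,-.26,.07,.034,.06)))
print("trough",axis(sel(.46,.53,-.23,.04,.024,.034)))
mv(.42,0,.23,.2)
mv(.45,.364,.2,0)
E
```

```text
refr (array([451.5, 364.1]), array([183.3,  31.6]), 12.3)
jar (array([ 564.2, -385.4]), array([48.3, 48.8]), 3.4)
bottle (array([581.6, 347.6]), array([ 9. , 10.3]), 8.0)
timer (array([ 418.9, -384.3]), array([63.3, 68.7]), 32.4)
case (array([547.6, -97.9]), array([180.5, 295.1]), 1.7)
trough (array([491.5, -95.1]), array([ 68.7, 266.6]), 2.1)
xyz [ 0.5156 -0.4815 -0.0044] r [ 2.000e-04 -0.000e+00  2.557e-01] rows 12.7
xyz [ 0.7418 -0.9128  0.0356] r [ 2.000e-04 -0.000e+00  5.103e-01] rows 21.2
```

Request:
step_arm(
  steps=[
    {"x": 0.5156, "y": -0.4815, "z": -0.004, "rz": 0.25, "claw": 1},
    {"x": 0.5156, "y": -0.4815, "z": -0.004, "rz": 0.25, "claw": 1},
    {"x": 0.5156, "y": -0.4815, "z": -0.004, "rz": 0.25, "claw": 1},
    {"x": 0.5156, "y": -0.4815, "z": -0.004, "rz": 0.25, "claw": 1},
    {"x": 0.5156, "y": -0.4815, "z": -0.004, "rz": 0.25, "claw": 1},
    {"x": 0.5156, "y": -0.4815, "z": -0.004, "rz": 0.25, "claw": 1},
    {"x": 0.5156, "y": -0.4815, "z": -0.004, "rz": 0.25, "claw": 1},
    {"x": 0.5156, "y": -0.4815, "z": -0.004, "rz": 0.25, "claw": 1},
    {"x": 0.5156, "y": -0.4815, "z": -0.004, "rz": 0.25, "claw": 1},
    {"x": 0.5156, "y": -0.4815, "z": -0.004, "rz": 0.25, "claw": 1},
    {"x": 0.5156, "y": -0.4815, "z": -0.004, "rz": 0.25, "claw": 1},
    {"x": 0.5156, "y": -0.4815, "z": -0.004, "rz": 0.25, "claw": 1},
  ],
)

```text
$.steps[0]: bad value
```

```bash
python3 - <<'E'
from h import *
im,d=read_camera("wrist"); cv2.imwrite("pics/w1.png",im); W=cloud("wrist",d); np.save("w1.npy",W)
s=robot.observe();print(s["time"],s["tool_pos"],s["tool_rot"])
mv(.4515,.364,.2,.215)
E
```

```text
1.15 [ 0.20484473 -0.483399    0.22673983] [3.14152012e+00 2.53232133e-05 4.00825892e-01]
xyz [ 0.7437 -0.912   0.0356] r [1.000e-04 0.000e+00 2.366e-01] rows 21.2
```

View pics/w1.png

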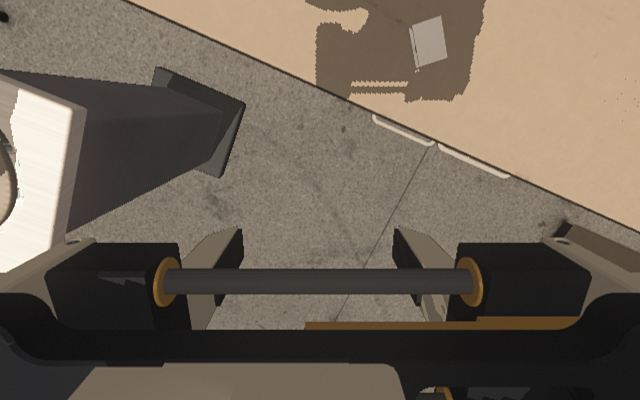

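The wrist picture shows the open fingertips at (235,240) and (400,240) over the floor. The move was refused, so I'll try again with every field filled in.

Request:
step_arm(
  steps=[
    {"x": 0.515, "y": -0.48, "z": 0, "rx": 0, "ry": 0, "rz": 0.24, "claw": 1},
    {"x": 0.515, "y": -0.48, "z": 0, "rx": 0, "ry": 0, "rz": 0.24, "claw": 1},
    {"x": 0.515, "y": -0.48, "z": 0, "rx": 0, "ry": 0, "rz": 0.24, "claw": 1},
    {"x": 0.515, "y": -0.48, "z": 0, "rx": 0, "ry": 0, "rz": 0.24, "claw": 1},
    {"x": 0.515, "y": -0.48, "z": 0, "rx": 0, "ry": 0, "rz": 0.24, "claw": 1},
    {"x": 0.515, "y": -0.48, "z": 0, "rx": 0, "ry": 0, "rz": 0.24, "claw": 1},
    {"x": 0.515, "y": -0.48, "z": 0, "rx": 0, "ry": 0, "rz": 0.24, "claw": 1},
    {"x": 0.515, "y": -0.48, "z": 0, "rx": 0, "ry": 0, "rz": 0.24, "claw": 1},
    {"x": 0.515, "y": -0.48, "z": 0, "rx": 0, "ry": 0, "rz": 0.24, "claw": 1},
    {"x": 0.515, "y": -0.48, "z": 0, "rx": 0, "ry": 0, "rz": 0.24, "claw": 1},
    {"x": 0.515, "y": -0.48, "z": 0, "rx": 0, "ry": 0, "rz": 0.24, "claw": 1},
    {"x": 0.515, "y": -0.48, "z": 0, "rx": 0, "ry": 0, "rz": 0.24, "claw": 1},
  ],
)

```text
time: 2.15
tool_pos: [0.409, -0.0247, 0.2271]
tool_rot: [3.141, -0.001, 0.212]
contact_force: [1.0, 0.2, -0.8]
opening: 0.0916
grip_force: 0.0
```

```bash
python3 - <<'E'
from h import *
s=robot.observe();print(s["time"],s["tool_pos"],s["tool_rot"])
mv(.4515,.364,.2,.215)
E
```

```text
2.15 [ 0.40903896 -0.02472566  0.22705034] [ 3.14100959e+00 -8.44028784e-04  2.12304957e-01]
xyz [ 0.1645 -0.4948  0.0359] r [ 0.0007 -0.0011 -0.0034] rows 9.4
```

Request:
step_arm(
  steps=[
    {"x": 0.16, "y": -0.495, "z": 0.036, "rx": 0, "ry": 0, "rz": 0, "claw": 1},
    {"x": 0.16, "y": -0.495, "z": 0.036, "rx": 0, "ry": 0, "rz": 0, "claw": 1},
    {"x": 0.16, "y": -0.495, "z": 0.036, "rx": 0, "ry": 0, "rz": 0, "claw": 1},
    {"x": 0.16, "y": -0.495, "z": 0.036, "rx": 0, "ry": 0, "rz": 0, "claw": 1},
    {"x": 0.16, "y": -0.495, "z": 0.036, "rx": 0, "ry": 0, "rz": 0, "claw": 1},
    {"x": 0.16, "y": -0.495, "z": 0.036, "rx": 0, "ry": 0, "rz": 0, "claw": 1},
    {"x": 0.16, "y": -0.495, "z": 0.036, "rx": 0, "ry": 0, "rz": 0, "claw": 1},
    {"x": 0.16, "y": -0.495, "z": 0.036, "rx": 0, "ry": 0, "rz": 0, "claw": 1},
    {"x": 0.16, "y": -0.495, "z": 0.036, "rx": 0, "ry": 0, "rz": 0, "claw": 1},
    {"x": 0.16, "y": -0.495, "z": 0.036, "rx": 0, "ry": 0, "rz": 0, "claw": 1},
    {"x": 0.16, "y": -0.495, "z": 0.036, "rx": 0, "ry": 0, "rz": 0, "claw": 1},
    {"x": 0.16, "y": -0.495, "z": 0.036, "rx": 0, "ry": 0, "rz": 0, "claw": 1},
  ],
)

```text
time: 3.15
tool_pos: [0.4472, 0.3618, 0.199]
tool_rot: [3.141, 0.001, 0.214]
contact_force: [1.0, -1.1, -0.3]
opening: 0.092
grip_force: 0.0
```

```bash
cat >> h.py <<'E'
def wsel(W,x0,x1,y0,y1,z0,z1):
    P=W.reshape(-1,3); return P[(P[:,0]>x0)&(P[:,0]<x1)&(P[:,1]>y0)&(P[:,1]<y1)&(P[:,2]>z0)&(P[:,2]<z1)]
def shot(name,f):
    im,d=read_camera(name); cv2.imwrite("pics/"+f+".png",im); return cloud(name,d)
E
python3 - <<'E'
from h import *
W=shot("wrist","w2"); np.save("w2.npy",W)
s=robot.observe();print(s["time"],s["tool_pos"],s["tool_rot"])
P=wsel(W,.33,.56,.3,.43,.01,.06)
print(len(P),P.min(0),P.max(0))
for z in(.012,.02,.028): print(z,axis(P[P[:,2]>z]))
# profile along axis
c=P[:,:2].mean(0);u=np.linalg.svd(P[:,:2]-c,full_matrices=False)[2][0]; u*=np.sign(u[0]); t=(P[:,:2]-c)@u; w=(P[:,:2]-c)@[-u[1],u[0]]
print(c,u)
for a in np.arange(-.1,.1,.015):
    m=(t>a)&(t<a+.015)
    if m.sum()>5: print(round(a,3),(c+u*(a+.0075)).round(3),w[m].min().round(4),w[m].max().round(4),P[m,2].max().round(4))
print("tbl",np.median(wsel(W,.33,.56,.3,.43,-.02,.008)[:,2]))
E
```

```text
3.2 [0.44743166 0.36090693 0.19937459] [3.14074619e+00 7.94808854e-04 2.12821500e-01]
3486 [0.36440853 0.33510887 0.01244322] [0.54628459 0.39780546 0.04032588]
0.012 (array([454.5, 364. ]), array([182.1,  32.7]), 11.4)
0.02 (array([454.5, 364. ]), array([182.1,  32.7]), 11.4)
0.028 (array([454.5, 363.7]), array([182.1,  27.7]), 11.7)
[0.46493927 0.36576945] [0.97838803 0.20677735]
-0.1 [0.374 0.347] -0.0102 0.0098 0.0403
-0.085 [0.389 0.35 ] -0.0101 0.0099 0.0359
-0.07 [0.404 0.353] -0.0113 0.0113 0.0325
-0.055 [0.418 0.356] -0.0135 0.0122 0.0345
-0.04 [0.433 0.359] -0.0147 0.0161 0.0359
-0.025 [0.448 0.362] -0.0158 0.0161 0.0358
-0.01 [0.462 0.365] -0.0155 0.0159 0.0362
0.005 [0.477 0.368] -0.0154 0.0156 0.0362
0.02 [0.492 0.371] -0.0138 0.0143 0.0359
0.035 [0.507 0.375] -0.0113 0.0107 0.0323
0.05 [0.521 0.378] -0.0155 0.0162 0.0377
0.065 [0.536 0.381] -0.0166 0.0161 0.037
tbl 0.0020159933690846593
```

View pics/w2.png

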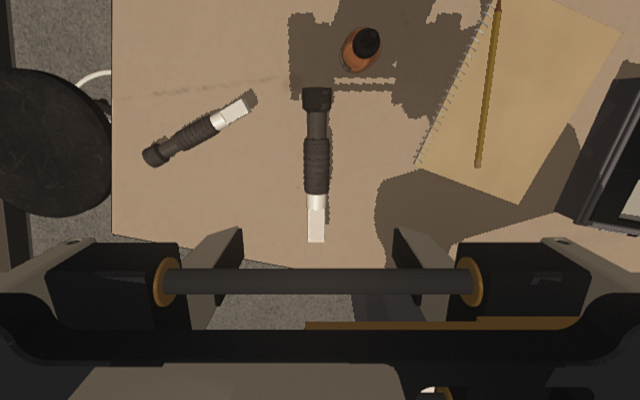

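The refractometer lies at columns 305–330, rows 88–242, centred between the fingers with its eyepiece away from the robot. I'll grip its middle high, so the tips clear the case rim later.

Request:
step_arm(
  steps=[
    {"x": 0.01, "y": -0.003, "z": 0.1, "rx": 0, "ry": 0, "rz": 0.013, "claw": 1},
    {"x": 0.01, "y": -0.003, "z": 0.15, "rx": 0, "ry": 0, "rz": 0.013, "claw": 1},
    {"x": 0.01, "y": -0.003, "z": 0.2, "rx": 0, "ry": 0, "rz": 0.013, "claw": 1},
    {"x": 0.01, "y": -0.003, "z": 0.23, "rx": 0, "ry": 0, "rz": 0.013, "claw": 1},
    {"x": 0.01, "y": -0.003, "z": 0.24, "rx": 0, "ry": 0, "rz": 0.013, "claw": 1},
    {"x": 0.01, "y": -0.003, "z": 0.249, "rx": 0, "ry": 0, "rz": 0.013, "claw": 1},
    {"x": 0.01, "y": -0.003, "z": 0.249, "rx": 0, "ry": 0, "rz": 0.013, "claw": 0},
    {"x": 0.01, "y": -0.003, "z": 0.249, "rx": 0, "ry": 0, "rz": 0.013, "claw": -1},
    {"x": 0.01, "y": -0.003, "z": 0.249, "rx": 0, "ry": 0, "rz": 0.013, "claw": -1},
    {"x": 0.01, "y": -0.003, "z": 0.249, "rx": 0, "ry": 0, "rz": 0.013, "claw": -1},
    {"x": 0.01, "y": -0.003, "z": 0.249, "rx": 0, "ry": 0, "rz": 0.013, "claw": -1},
    {"x": 0.01, "y": -0.003, "z": 0.249, "rx": 0, "ry": 0, "rz": 0.013, "claw": -1},
  ],
  squeeze=25,
)

```text
time: 4.2
tool_pos: [0.455, 0.3654, 0.014]
tool_rot: [-3.141, -0.002, 0.202]
contact_force: [0.1, -0.1, 0.5]
opening: 0.0562
grip_force: 0.0
```

Request:
step_arm(
  steps=[
    {"x": 0, "y": 0, "z": 0, "rx": 0, "ry": 0, "rz": 0, "claw": -1},
    {"x": 0, "y": 0, "z": 0, "rx": 0, "ry": 0, "rz": 0, "claw": -1},
    {"x": 0, "y": 0, "z": 0, "rx": 0, "ry": 0, "rz": 0, "claw": -1},
    {"x": 0, "y": 0, "z": 0, "rx": 0, "ry": 0, "rz": 0, "claw": -1},
    {"x": 0, "y": 0, "z": 0, "rx": 0, "ry": 0, "rz": 0, "claw": -1},
    {"x": 0, "y": 0, "z": 0, "rx": 0, "ry": 0, "rz": 0, "claw": -1},
  ],
)

```text
time: 4.7
tool_pos: [0.4546, 0.3651, 0.0129]
tool_rot: [3.141, 0.0, 0.202]
contact_force: [1.5, -0.2, 1.1]
opening: 0.0304
grip_force: 25.0
```

```bash
python3 - <<'E'
from h import *
s=robot.observe();print(s["time"],s["tool_pos"],s["tool_rot"],s["opening"],s["grip_force"])
mv(.43,.05,.15,1.57)
E
```

```text
4.7 [0.4545605  0.36513844 0.01294127] [3.14146125e+00 7.32319633e-05 2.02105505e-01] 0.03040467016570404 24.99234527349472
xyz [-0.1164  0.4051 -0.1827] r [ 1.0000e-04  2.0000e-04 -1.7417e+00] rows 10.9
```

Request:
step_arm(
  steps=[
    {"x": 0, "y": 0, "z": -0.03, "rx": 0, "ry": 0, "rz": 0, "claw": -1},
    {"x": 0, "y": 0, "z": -0.08, "rx": 0, "ry": 0, "rz": 0, "claw": -1},
    {"x": 0, "y": 0, "z": -0.13, "rx": 0, "ry": 0, "rz": 0, "claw": -1},
    {"x": -0.02, "y": 0.04, "z": -0.16, "rx": 0, "ry": 0, "rz": -0.12, "claw": -1},
    {"x": -0.03, "y": 0.09, "z": -0.18, "rx": 0, "ry": 0, "rz": -0.24, "claw": -1},
    {"x": -0.05, "y": 0.14, "z": -0.18, "rx": 0, "ry": 0, "rz": -0.36, "claw": -1},
    {"x": -0.06, "y": 0.19, "z": -0.18, "rx": 0, "ry": 0, "rz": -0.48, "claw": -1},
    {"x": -0.08, "y": 0.24, "z": -0.18, "rx": 0, "ry": 0, "rz": -0.6, "claw": -1},
    {"x": -0.09, "y": 0.29, "z": -0.18, "rx": 0, "ry": 0, "rz": -0.72, "claw": -1},
    {"x": -0.1, "y": 0.33, "z": -0.18, "rx": 0, "ry": 0, "rz": -0.84, "claw": -1},
    {"x": -0.11, "y": 0.37, "z": -0.18, "rx": 0, "ry": 0, "rz": -0.92, "claw": -1},
    {"x": -0.12, "y": 0.405, "z": -0.18, "rx": 0, "ry": 0, "rz": -1, "claw": -1},
  ],
  squeeze=40,
)

```text
time: 5.7
tool_pos: [0.4268, 0.0477, 0.1478]
tool_rot: [-3.142, 0.0, 0.99]
contact_force: [0.7, -0.7, -2.2]
opening: 0.03
grip_force: 40.0
```

```bash
python3 - <<'E'
from h import *
s=robot.observe();print(s["time"],s["tool_pos"],s["tool_rot"],s["opening"],s["grip_force"])
mv(.495,-.095,.15,1.57)
E
```

```text
5.7 [0.42684434 0.04771824 0.14782064] [-3.14150923e+00  3.80296116e-04  9.90179958e-01] 0.029953998017651265 39.99261796474457
xyz [-0.1093  0.1804 -0.0029] r [-2.000e-04  4.000e-04 -7.382e-01] rows 4.6
```

Request:
step_arm(
  steps=[
    {"x": -0.02, "y": 0.03, "z": -0.05, "rx": 0, "ry": 0, "rz": -0.12, "claw": -1},
    {"x": -0.05, "y": 0.07, "z": -0.1, "rx": 0, "ry": 0, "rz": -0.24, "claw": -1},
    {"x": -0.08, "y": 0.11, "z": -0.13, "rx": 0, "ry": 0, "rz": -0.36, "claw": -1},
    {"x": -0.1, "y": 0.15, "z": -0.13, "rx": 0, "ry": 0, "rz": -0.48, "claw": -1},
    {"x": -0.11, "y": 0.18, "z": -0.13, "rx": 0, "ry": 0, "rz": -0.6, "claw": -1},
    {"x": -0.11, "y": 0.18, "z": -0.13, "rx": 0, "ry": 0, "rz": -0.7, "claw": -1},
    {"x": -0.11, "y": 0.18, "z": -0.13, "rx": 0, "ry": 0, "rz": -0.775, "claw": -1},
    {"x": -0.11, "y": 0.18, "z": -0.13, "rx": 0, "ry": 0, "rz": -0.775, "claw": -1},
    {"x": -0.11, "y": 0.18, "z": -0.13, "rx": 0, "ry": 0, "rz": -0.775, "claw": -1},
  ],
)

```text
time: 6.45
tool_pos: [0.4943, -0.0936, 0.245]
tool_rot: [-3.141, -0.0, 1.594]
contact_force: [-0.5, 0.6, -2.0]
opening: 0.0301
grip_force: 40.0
```

```bash
python3 - <<'E'
from h import *
W=shot("wrist","w3"); np.save("w3.npy",W)
s=robot.observe();print(s["time"],s["tool_pos"],s["tool_rot"],s["opening"])
for n,W in(("wrist",W),("top",np.load("topW.npy"))):
    P=wsel(W,.44,.66,-.28,.08,-.01,.06)
    print(n,len(P)); 
    for k,(a,b) in dict(rim=(.0425,.05),foam=(.038,.0425),f30=(.030,.037),low=(.01,.030)).items():
        Q=P[(P[:,2]>a)&(P[:,2]<b)]
        if len(Q)>20: print(k,len(Q),axis(Q))
    print(np.histogram(P[:,2],bins=np.arange(-.01,.06,.003)))
E
```

```text
6.5 [ 0.49429262 -0.0934255   0.24513447] [-3.14082121e+00 -1.95035621e-04  1.59443191e+00] 0.030057236740255247
wrist 24874
rim 10656 (array([551.4, -75.7]), array([174.2, 243.9]), 2.1)
foam 1665 (array([550.3, -75.4]), array([177.9, 245.9]), 2.1)
f30 1797 (array([568.5, -92.5]), array([ 95.7, 221.3]), 5.5)
low 3879 (array([548. , -22.5]), array([250.7, 172.5]), 76.5)
(array([   0,    0,    2, 3832, 2928,   14,    8,  196,  243, 2182,  879,
         94,  130,  315,  307, 1423,  686, 6300, 5270,   65,    0,    0,
          0]), array([-0.01 , -0.007, -0.004, -0.001,  0.002,  0.005,  0.008,  0.011,
        0.014,  0.017,  0.02 ,  0.023,  0.026,  0.029,  0.032,  0.035,
        0.038,  0.041,  0.044,  0.047,  0.05 ,  0.053,  0.056,  0.059]))
top 7091
rim 956 (array([547.1, -96.5]), array([175.5, 289.3]), 2.1)
foam 1524 (array([547.1, -97.7]), array([180.7, 293.4]), 2.1)
f30 867 (array([546.7, -98. ]), array([183.9, 294. ]), 2.3)
low 1477 (array([551. , -90.6]), array([348. , 201.8]), 87.8)
(array([   4,  130,  655,  941,  318,   40,   31,  105,  198,  217,   98,
        224,  488,  382,  371,  409,  894, 1086,  459,   41,    0,    0,
          0]), array([-0.01 , -0.007, -0.004, -0.001,  0.002,  0.005,  0.008,  0.011,
        0.014,  0.017,  0.02 ,  0.023,  0.026,  0.029,  0.032,  0.035,
        0.038,  0.041,  0.044,  0.047,  0.05 ,  0.053,  0.056,  0.059]))
```

View pics/w3.png

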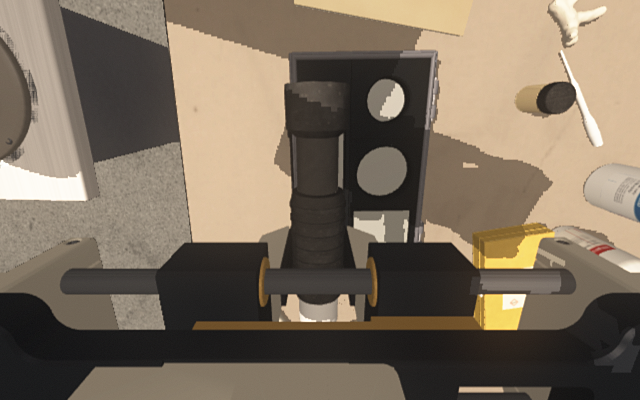

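The picture shows the small well at (386,100), the wide well at (381,172) and the square recess at (380,225). The held refractometer (316,190) is above the trough. I'll measure the openings by projecting their pixels onto the foam plane.

```bash
python3 - <<'E'
from h import *
s=robot.observe(); H=np.array(camera_params("wrist")["hand_eye"]); Rw=Ro.from_euler('xyz',s["tool_rot"]).as_matrix()
cw=Rw@H[:3,3]+s["tool_pos"]; p=camera_params("top"); ct=-np.array(p["R"]).T@np.array(p["t"])
for n,W,c in(("wrist",np.load("w3.npy"),cw),("top",np.load("topW.npy"),ct)):
    zf=.042+(.002)
    ok=np.isfinite(W).all(-1)&(np.abs(W-c).sum(-1)>.05)
    k=(zf-c[2])/(W[...,2]-c[2]); X=c+(W-c)*k[...,None]
    print(n,"cam",c.round(3))
    for nm,(xa,xb,ya,yb,za,zb) in dict(small=(.53,.63,-.05,.04,.0,.034),wide=(.535,.635,-.143,-.05,0,.034),sq=(.535,.635,-.237,-.143,.02,.0395),trough=(.455,.535,-.215,.03,.02,.038)).items():
        m=ok&(X[...,0]>xa)&(X[...,0]<xb)&(X[...,1]>ya)&(X[...,1]<yb)&(W[...,2]>za)&(W[...,2]<zb)
        m=cv2.morphologyEx(m.astype(np.uint8),cv2.MORPH_OPEN,np.ones((3,3),np.uint8))
        N,L,st,_=cv2.connectedComponentsWithStats(m)
        if N<2: continue
        m=L==1+np.argmax(st[1:,4]); Q=X[m][:,:2]
        if len(Q)<20: continue
        print(nm,len(Q),"rect",axis(X[m]),"circ",[np.round(v*1000,1) for v in (lambda a:(np.array(a[0]),a[1]))(cv2.minEnclosingCircle(Q.astype(np.float32)))],"mean",(Q.mean(0)*1000).round(1))
E
```

```text
wrist cam [ 0.493 -0.013  0.405]
small 1391 rect (array([576. ,  -6.7]), array([48.4, 48.1]), 1.4) circ [array([576. ,  -6.6]), np.float64(25.2)] mean [576.   -6.3]
wide 2143 rect (array([579.5, -96.6]), array([67.5, 68. ]), 3.7) circ [array([579.3, -96.5]), np.float64(34.8)] mean [579.4 -96.1]
sq 1517 rect (array([ 582.9, -172. ]), array([77.1, 46.4]), 1.4) circ [array([ 582.6, -172.2]), np.float64(44.2)] mean [ 587.  -169.1]
trough 275 rect (array([523.7, -83.3]), array([ 6.5, 66.3]), 2.6) circ [array([524.9, -83.3]), np.float64(33.2)] mean [523.6 -82.4]
top cam [0.38  0.011 1.264]
small 194 rect (array([574.3,  -4.8]), array([48.5, 45.8]), 89.6) circ [array([573.9,  -4.8]), np.float64(25.3)] mean [574.   -4.8]
wide 367 rect (array([576.9, -95.3]), array([68. , 65.4]), 89.5) circ [array([577.3, -96.1]), np.float64(35.2)] mean [577.  -95.9]
sq 573 rect (array([ 580.9, -187.3]), array([75.9, 81.5]), 0.9) circ [array([ 582.1, -188.1]), np.float64(53.7)] mean [ 581.2 -187.4]
trough 967 rect (array([500. , -98.8]), array([ 49.3, 200.5]), 2.2) circ [array([500.6, -99.7]), np.float64(102.0)] mean [499.9 -99.6]<stdin>:7: RuntimeWarning: divide by zero encountered in divide
<stdin>:7: RuntimeWarning: invalid value encountered in multiply
```

Request:
step_arm(
  steps=[
    {"x": -0.0077, "y": 0.0094, "z": 0.05, "rx": 0, "ry": 0, "rz": -0.017, "claw": -1},
    {"x": -0.0077, "y": 0.0094, "z": 0.1, "rx": 0, "ry": 0, "rz": -0.017, "claw": -1},
    {"x": -0.0077, "y": 0.0094, "z": 0.15, "rx": 0, "ry": 0, "rz": -0.017, "claw": -1},
    {"x": -0.0077, "y": 0.0094, "z": 0.2, "rx": 0, "ry": 0, "rz": -0.017, "claw": -1},
    {"x": -0.0077, "y": 0.0094, "z": 0.23, "rx": 0, "ry": 0, "rz": -0.017, "claw": -1},
    {"x": -0.0077, "y": 0.0094, "z": 0.24, "rx": 0, "ry": 0, "rz": -0.017, "claw": -1},
    {"x": -0.0077, "y": 0.0094, "z": 0.25, "rx": 0, "ry": 0, "rz": -0.017, "claw": -1},
    {"x": -0.0077, "y": 0.0094, "z": 0.258, "rx": 0, "ry": 0, "rz": -0.017, "claw": -1},
    {"x": -0.0077, "y": 0.0094, "z": 0.263, "rx": 0, "ry": 0, "rz": -0.017, "claw": -1},
    {"x": -0.0077, "y": 0.0094, "z": 0.265, "rx": 0, "ry": 0, "rz": -0.017, "claw": -1},
    {"x": -0.0077, "y": 0.0094, "z": 0.265, "rx": 0, "ry": 0, "rz": -0.017, "claw": -1},
    {"x": -0.0077, "y": 0.0094, "z": 0.265, "rx": 0, "ry": 0, "rz": -0.017, "claw": -1},
  ],
)

```text
time: 7.5
tool_pos: [0.5023, -0.0995, 0.0476]
tool_rot: [3.14, 0.001, 1.609]
contact_force: [-0.2, 0.3, -2.6]
opening: 0.0299
grip_force: 40.0
```

Request:
step_arm(
  steps=[
    {"x": 0, "y": 0, "z": 0.0013, "rx": 0, "ry": 0, "rz": 0, "claw": -1},
    {"x": 0, "y": 0, "z": 0.0027, "rx": 0, "ry": 0, "rz": 0, "claw": -1},
    {"x": 0, "y": 0, "z": 0.0027, "rx": 0, "ry": 0, "rz": 0, "claw": -1},
  ],
)

```text
time: 7.75
tool_pos: [0.5018, -0.0993, 0.0448]
tool_rot: [3.141, 0.0, 1.609]
contact_force: [-0.1, 0.1, -2.5]
opening: 0.03
grip_force: 40.0
```

Request:
step_arm(
  steps=[
    {"x": 0, "y": 0, "z": 0, "rx": 0, "ry": 0, "rz": 0, "claw": -0.2},
    {"x": 0, "y": 0, "z": 0, "rx": 0, "ry": 0, "rz": 0, "claw": 0},
    {"x": 0, "y": 0, "z": 0, "rx": 0, "ry": 0, "rz": 0, "claw": 0},
    {"x": 0, "y": 0, "z": 0, "rx": 0, "ry": 0, "rz": 0, "claw": 0},
    {"x": 0, "y": 0, "z": 0, "rx": 0, "ry": 0, "rz": 0, "claw": 0},
  ],
)

```text
time: 8.17
tool_pos: [0.5019, -0.0993, 0.0448]
tool_rot: [3.141, 0.0, 1.609]
contact_force: [-0.2, -0.1, -0.2]
opening: 0.0458
grip_force: 0.0
```

Request:
step_arm(
  steps=[
    {"x": 0, "y": 0, "z": -0.05, "rx": 0, "ry": 0, "rz": 0, "claw": 0},
    {"x": 0, "y": 0, "z": -0.1, "rx": 0, "ry": 0, "rz": 0, "claw": 1},
    {"x": 0, "y": 0, "z": -0.15, "rx": 0, "ry": 0, "rz": 0, "claw": 1},
    {"x": 0, "y": 0, "z": -0.2, "rx": 0, "ry": 0, "rz": 0, "claw": 1},
    {"x": -0.05, "y": 0, "z": -0.25, "rx": 0, "ry": 0, "rz": 0, "claw": 1},
    {"x": -0.1, "y": 0, "z": -0.27, "rx": 0, "ry": 0, "rz": 0, "claw": 1},
    {"x": -0.15, "y": 0, "z": -0.27, "rx": 0, "ry": 0, "rz": 0, "claw": 1},
    {"x": -0.16, "y": 0, "z": -0.27, "rx": 0, "ry": 0, "rz": 0, "claw": 1},
    {"x": -0.16, "y": 0, "z": -0.27, "rx": 0, "ry": 0, "rz": 0, "claw": 1},
  ],
)

```text
time: 8.92
tool_pos: [0.5062, -0.2222, 0.2472]
tool_rot: [3.141, 0.001, 1.606]
contact_force: [-0.1, 1.2, -0.3]
opening: 0.0907
grip_force: 0.0
```

```bash
python3 - <<'E'
from h import *
W=shot("wrist","w4"); np.save("w4.npy",W)
s=robot.observe();print(s["time"],s["tool_pos"],s["tool_rot"])
Q=wsel(W,.46,.54,-.22,.02,.048,.1); print("refr above foam",axis(Q),Q[:,2].max())
u=np.array([-.0366,.9993]);c=np.array([.501,-.099]); t=(Q[:,:2]-c)@u
for a in np.arange(-.1,.1,.02):
    m=abs(t-a-.01)<.01
    if m.sum()>5: print(round(a,2),np.percentile(Q[m,2],98).round(4))
print("foam", np.median(wsel(W,.45,.65,-.25,.05,.038,.048)[:,2]))
mv(.5645,-.386,.2,1.0)
E
```

```text
8.9667 [ 0.50598746 -0.22011383  0.24659322] [-3.14084217e+00 -7.66456020e-04  1.60675055e+00]
refr above foam (array([ 501.3, -110.6]), array([ 30.9, 156.5]), 2.7) 0.06737858316281578
-0.1 0.0665
-0.08 0.0637
-0.06 0.0594
-0.04 0.062
-0.02 0.0631
0.0 0.0629
0.02 0.063
0.04 0.0588
0.06 0.0587
foam 0.04324323232933472
xyz [-0.2239  0.0701  0.0619] r [-1.200e-03 -7.000e-04  7.725e-01] rows 4.9
```

View pics/w4.png

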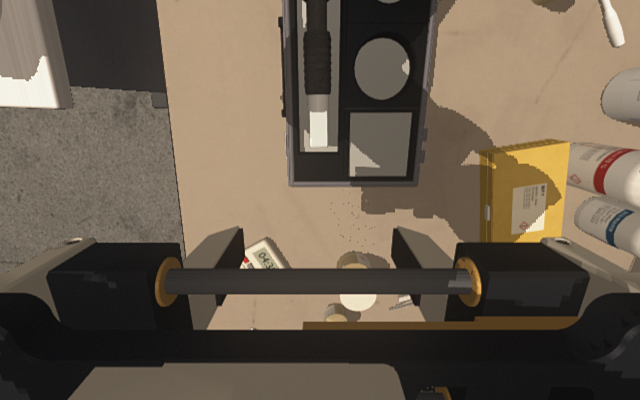

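The refractometer is flat in the trough (columns 303–330), and its height readings match full seating. Next is the larger jar, at (358,285).

Request:
step_arm(
  steps=[
    {"x": -0.224, "y": 0.07, "z": 0.02, "rx": 0, "ry": 0, "rz": 0, "claw": 1},
    {"x": -0.224, "y": 0.07, "z": 0.02, "rx": 0, "ry": 0, "rz": 0, "claw": 1},
    {"x": -0.224, "y": 0.07, "z": 0.02, "rx": 0, "ry": 0, "rz": 0, "claw": 1},
    {"x": -0.224, "y": 0.07, "z": 0.02, "rx": 0, "ry": 0, "rz": 0, "claw": 1},
    {"x": -0.224, "y": 0.07, "z": 0.02, "rx": 0, "ry": 0, "rz": 0, "claw": 1},
    {"x": -0.224, "y": 0.07, "z": 0.02, "rx": 0, "ry": 0, "rz": 0, "claw": 1},
    {"x": -0.224, "y": 0.07, "z": 0.02, "rx": 0, "ry": 0, "rz": 0, "claw": 1},
  ],
)

```text
time: 9.55
tool_pos: [0.5655, -0.3834, 0.2308]
tool_rot: [-3.14, -0.003, 1.61]
contact_force: [-0.4, 0.3, -0.6]
opening: 0.092
grip_force: 0.0
```

```bash
python3 - <<'E'
from h import *
W=shot("wrist","w5"); np.save("w5.npy",W)
s=robot.observe();print(s["time"],s["tool_pos"],s["tool_rot"])
for x,y in((.564,-.386),(.54,-.475)):
    Q=wsel(W,x-.05,x+.05,y-.045,y+.045,.03,.1)
    if len(Q): h=np.percentile(Q[:,2],98); print(h,axis(Q[Q[:,2]>h-.004]),cv2.minEnclosingCircle((Q[Q[:,2]>h-.004][:,:2]*1000).astype(np.float32)))
Q=wsel(W,.35,.48,-.45,-.32,.012,.03); print("timer",len(Q)); print(axis(Q),np.median(Q[:,2]))
E
```

```text
9.6 [ 0.565576   -0.38287262  0.2316948 ] [-3.14062224e+00 -1.74622122e-03  1.61090895e+00]
0.08184787348246356 (array([ 567.5, -387.9]), array([50.1, 49.6]), 3.2) ((567.5971069335938, -388.1682434082031), 25.5909366607666)
0.05919823811222872 (array([ 545.5, -480.1]), array([34.8, 35.5]), 32.2) ((546.265869140625, -480.251220703125), 18.68242073059082)
timer 2379
(array([ 421.6, -386.4]), array([65. , 67.9]), 31.8) 0.0185306451343408
```

View pics/w5.png

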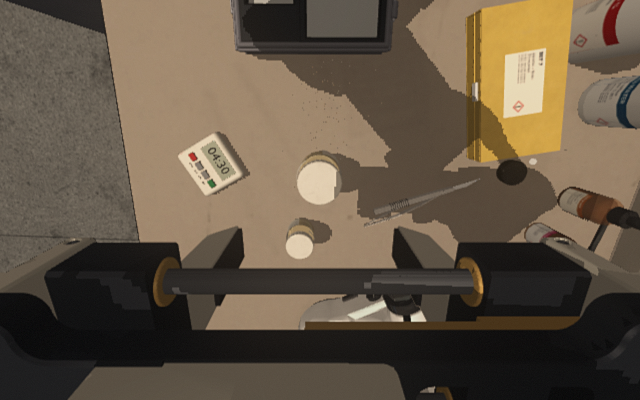

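The large jar is at (320,182) in line with the fingers, and the small one is at (300,243), clear of them. I'll descend and grip.

Request:
step_arm(
  steps=[
    {"x": -0.005, "y": 0.001, "z": 0.05, "rx": 0, "ry": 0, "rz": 0, "claw": 1},
    {"x": -0.005, "y": 0.001, "z": 0.1, "rx": 0, "ry": 0, "rz": 0, "claw": 1},
    {"x": -0.005, "y": 0.001, "z": 0.15, "rx": 0, "ry": 0, "rz": 0, "claw": 1},
    {"x": -0.005, "y": 0.001, "z": 0.2, "rx": 0, "ry": 0, "rz": 0, "claw": 1},
    {"x": -0.005, "y": 0.001, "z": 0.24, "rx": 0, "ry": 0, "rz": 0, "claw": 1},
    {"x": -0.005, "y": 0.001, "z": 0.26, "rx": 0, "ry": 0, "rz": 0, "claw": 1},
    {"x": -0.005, "y": 0.001, "z": 0.26, "rx": 0, "ry": 0, "rz": 0, "claw": -1},
    {"x": -0.005, "y": 0.001, "z": 0.26, "rx": 0, "ry": 0, "rz": 0, "claw": -1},
    {"x": -0.005, "y": 0.001, "z": 0.26, "rx": 0, "ry": 0, "rz": 0, "claw": -1},
    {"x": -0.005, "y": 0.001, "z": 0.26, "rx": 0, "ry": 0, "rz": 0, "claw": -1},
    {"x": -0.005, "y": 0.001, "z": 0.26, "rx": 0, "ry": 0, "rz": 0, "claw": -1},
    {"x": -0.005, "y": 0.001, "z": 0.26, "rx": 0, "ry": 0, "rz": 0, "claw": -1},
  ],
  squeeze=20,
)

```text
time: 10.6
tool_pos: [0.5668, -0.3891, 0.0387]
tool_rot: [3.14, 0.002, 1.61]
contact_force: [0.3, 0.2, 0.4]
opening: 0.0564
grip_force: 0.5
```

Request:
step_arm(
  steps=[
    {"x": 0, "y": 0, "z": 0, "rx": 0, "ry": 0, "rz": 0, "claw": -1},
    {"x": 0, "y": 0, "z": 0, "rx": 0, "ry": 0, "rz": 0, "claw": -1},
    {"x": 0, "y": 0, "z": 0, "rx": 0, "ry": 0, "rz": 0, "claw": -1},
  ],
)

```text
time: 10.85
tool_pos: [0.5669, -0.3891, 0.0387]
tool_rot: [3.14, 0.001, 1.609]
contact_force: [0.3, 2.0, 6.3]
opening: 0.0556
grip_force: 20.0
```

```bash
python3 - <<'E'
from h import *
s=robot.observe();print(s["time"],s["tool_pos"],s["tool_rot"],s["opening"],s["grip_force"])
mv(.5785,-.0955,.135,1.6075)
E
```

```text
10.85 [ 0.56687686 -0.38910551  0.03865111] [3.13992208e+00 1.30168177e-03 1.60944164e+00] 0.05564120262157522 20.001605451107025
xyz [ 0.3904  0.0308 -0.1289] r [0.0021 0.0017 0.0025] rows 7.4
```

Request:
step_arm(
  steps=[
    {"x": 0, "y": 0, "z": -0.04, "rx": 0, "ry": 0, "rz": 0, "claw": -1},
    {"x": 0, "y": 0, "z": -0.09, "rx": 0, "ry": 0, "rz": 0, "claw": -1},
    {"x": 0.04, "y": 0.005, "z": -0.12, "rx": 0, "ry": 0, "rz": 0, "claw": -1},
    {"x": 0.09, "y": 0.01, "z": -0.128, "rx": 0, "ry": 0, "rz": 0, "claw": -1},
    {"x": 0.14, "y": 0.015, "z": -0.128, "rx": 0, "ry": 0, "rz": 0, "claw": -1},
    {"x": 0.19, "y": 0.02, "z": -0.128, "rx": 0, "ry": 0, "rz": 0, "claw": -1},
    {"x": 0.24, "y": 0.025, "z": -0.128, "rx": 0, "ry": 0, "rz": 0, "claw": -1},
    {"x": 0.29, "y": 0.03, "z": -0.128, "rx": 0, "ry": 0, "rz": 0, "claw": -1},
    {"x": 0.34, "y": 0.031, "z": -0.128, "rx": 0, "ry": 0, "rz": 0, "claw": -1},
    {"x": 0.375, "y": 0.031, "z": -0.128, "rx": 0, "ry": 0, "rz": 0, "claw": -1},
    {"x": 0.388, "y": 0.031, "z": -0.128, "rx": 0, "ry": 0, "rz": 0, "claw": -1},
    {"x": 0.388, "y": 0.031, "z": -0.128, "rx": 0, "ry": 0, "rz": 0, "claw": -1},
  ],
  squeeze=25,
)

```text
time: 11.85
tool_pos: [0.578, -0.0948, 0.1332]
tool_rot: [-3.141, -0.0, 1.613]
contact_force: [0.0, 0.2, -1.4]
opening: 0.0559
grip_force: 25.0
```

```bash
python3 - <<'E'
from h import *
W=shot("wrist","w6")
s=robot.observe();print(s["time"],s["tool_pos"],s["tool_rot"],s["opening"],s["contact_force"])
Q=wsel(W,.53,.63,-.15,-.05,.15,.2); print(len(Q),axis(Q),np.percentile(Q[:,2],[50,95]),s["tool_pos"][2])
mv(.5785,-.098,.058,1.6075)
E
```

```text
11.9 [ 0.57829581 -0.09670878  0.13321792] [-3.14151055e+00  5.66685679e-04  1.61139438e+00] 0.05546361340448154 [-0.91301744  1.13412848 -0.8787841 ]
8817 (array([575.4, -94.7]), array([51.3, 83.4]), 70.2) [0.17377779 0.18910057] 0.13321791509376257
xyz [-0.0017  0.0002  0.1003] r [-0.0001  0.0007  0.005 ] rows 1.8
```

View pics/w6.png

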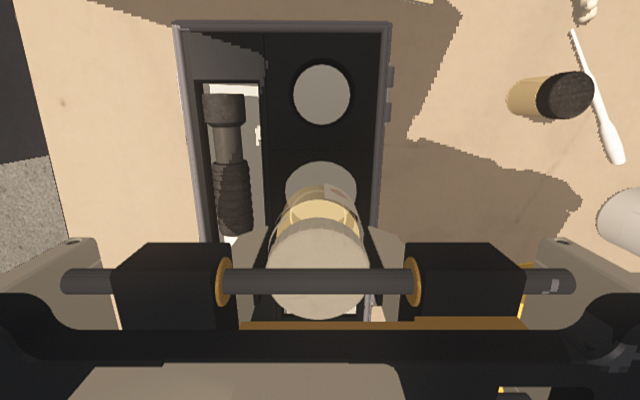

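The jar hangs upright, with its well behind it at (320,185). I'll lower it.

Request:
step_arm(
  steps=[
    {"x": -0.001, "y": 0, "z": 0.03, "rx": 0, "ry": 0, "rz": 0.004, "claw": -1},
    {"x": -0.001, "y": 0, "z": 0.055, "rx": 0, "ry": 0, "rz": 0.004, "claw": -1},
    {"x": -0.001, "y": 0, "z": 0.075, "rx": 0, "ry": 0, "rz": 0.004, "claw": -1},
    {"x": -0.001, "y": 0, "z": 0.085, "rx": 0, "ry": 0, "rz": 0.004, "claw": -1},
    {"x": -0.001, "y": 0, "z": 0.093, "rx": 0, "ry": 0, "rz": 0.004, "claw": -1},
    {"x": -0.001, "y": 0, "z": 0.097, "rx": 0, "ry": 0, "rz": 0.004, "claw": -1},
    {"x": -0.001, "y": 0, "z": 0.099, "rx": 0, "ry": 0, "rz": 0.004, "claw": -1},
    {"x": -0.001, "y": 0, "z": 0.1, "rx": 0, "ry": 0, "rz": 0.004, "claw": -1},
    {"x": -0.001, "y": 0, "z": 0.1, "rx": 0, "ry": 0, "rz": 0.004, "claw": -1},
  ],
)

```text
time: 12.65
tool_pos: [0.5787, -0.0981, 0.0588]
tool_rot: [3.141, 0.001, 1.606]
contact_force: [0.4, -1.0, -1.2]
opening: 0.0553
grip_force: 25.0
```

Request:
step_arm(
  steps=[
    {"x": 0, "y": 0, "z": 0.001, "rx": 0, "ry": 0, "rz": 0, "claw": -1},
    {"x": 0, "y": 0, "z": 0.002, "rx": 0, "ry": 0, "rz": 0, "claw": -1},
    {"x": 0, "y": 0, "z": 0.002, "rx": 0, "ry": 0, "rz": 0, "claw": -1},
  ],
)

```text
time: 12.9
tool_pos: [0.5784, -0.0978, 0.0569]
tool_rot: [3.141, 0.0, 1.607]
contact_force: [0.1, -0.4, -1.6]
opening: 0.0559
grip_force: 25.0
```

Request:
step_arm(
  steps=[
    {"x": 0, "y": 0, "z": 0, "rx": 0, "ry": 0, "rz": 0, "claw": 0.35},
    {"x": 0, "y": 0, "z": 0, "rx": 0, "ry": 0, "rz": 0, "claw": 0.45},
    {"x": 0, "y": 0, "z": 0, "rx": 0, "ry": 0, "rz": 0, "claw": 0.45},
    {"x": 0, "y": 0, "z": 0, "rx": 0, "ry": 0, "rz": 0, "claw": 0.45},
    {"x": 0, "y": 0, "z": -0.03, "rx": 0, "ry": 0, "rz": 0, "claw": 0.45},
    {"x": 0, "y": 0, "z": -0.07, "rx": 0, "ry": 0, "rz": 0, "claw": 0.45},
    {"x": 0, "y": 0, "z": -0.12, "rx": 0, "ry": 0, "rz": 0, "claw": 0.45},
    {"x": 0, "y": 0, "z": -0.17, "rx": 0, "ry": 0, "rz": 0, "claw": 1},
    {"x": 0, "y": 0, "z": -0.22, "rx": 0, "ry": 0, "rz": 0, "claw": 1},
    {"x": 0, "y": 0, "z": -0.24, "rx": 0, "ry": 0, "rz": 0, "claw": 1},
    {"x": 0, "y": 0, "z": -0.24, "rx": 0, "ry": 0, "rz": 0, "claw": 1},
  ],
)

```text
time: 13.82
tool_pos: [0.5802, -0.0983, 0.2419]
tool_rot: [3.133, 0.003, 1.606]
contact_force: [-0.0, 0.8, -0.3]
opening: 0.0883
grip_force: 0.0
```

```bash
python3 - <<'E'
from h import *
W=shot("wrist","w7")
s=robot.observe();print(s["time"],s["tool_pos"],s["tool_rot"],s["opening"],s["contact_force"])
Q=wsel(W,.53,.63,-.15,-.05,.08,.12); print(len(Q),axis(Q),np.percentile(Q[:,2],[5,50,95]))
Q=wsel(W,.46,.53,-.22,.02,.048,.1); print("refr",axis(Q),Q[:,2].max())
# bottle from earlier wrist/top clouds
W=np.load("w2.npy"); Q=wsel(W,.53,.64,.3,.4,.02,.13)
for a,b in((.02,.07),(.09,.125)):
    q=Q[(Q[:,2]>a)&(Q[:,2]<b)]; print(len(q),axis(q),q[:,2].max())
mv(.581,.346,.26,.5)
E
```

```text
13.8667 [ 0.57912551 -0.09801831  0.23888659] [3.13713505e+00 1.59470142e-03 1.60645729e+00] 0.09046318930504514 [-0.33047967  0.33461296 -0.88367208]
1682 (array([576.7, -96.1]), array([50. , 50.5]), 1.7) [0.09244196 0.09450107 0.09572502]
refr (array([ 499.6, -100.4]), array([ 32.4, 181.6]), 2.5) 0.06448059751034524
1169 (array([561. , 362.8]), array([35.4, 87.2]), 56.7) 0.06988147539112827
296 (array([584.9, 347.2]), array([12.7, 12.8]), 16.7) 0.11573479284605483
xyz [ 0.5915  0.0237 -0.029 ] r [ 6.2000e-03 -1.3000e-03  1.4088e+00] rows 10.7
```

The jar's lid top is at 94.5 mm against 96 mm expected, so it is seated. Next is the front bottle.

Request:
step_arm(
  steps=[
    {"x": 0.05, "y": 0.002, "z": -0.02, "rx": 0.006, "ry": 0, "rz": 0, "claw": 1},
    {"x": 0.1, "y": 0.005, "z": -0.03, "rx": 0.006, "ry": 0, "rz": 0, "claw": 1},
    {"x": 0.59, "y": 0.027, "z": -0.03, "rx": 0.006, "ry": 0, "rz": 0, "claw": 1},
    {"x": 0.59, "y": 0.027, "z": -0.03, "rx": 0.006, "ry": 0, "rz": 0, "claw": 1},
    {"x": 0.59, "y": 0.027, "z": -0.03, "rx": 0.006, "ry": 0, "rz": 0, "claw": 1},
    {"x": 0.59, "y": 0.027, "z": -0.03, "rx": 0.006, "ry": 0, "rz": 0, "claw": 1},
    {"x": 0.59, "y": 0.027, "z": -0.03, "rx": 0.006, "ry": 0, "rz": 0, "claw": 1},
    {"x": 0.59, "y": 0.027, "z": -0.03, "rx": 0.006, "ry": 0, "rz": 0, "claw": 1},
    {"x": 0.59, "y": 0.027, "z": -0.03, "rx": 0.006, "ry": 0, "rz": 0, "claw": 1},
    {"x": 0.59, "y": 0.027, "z": -0.03, "rx": 0.006, "ry": 0, "rz": 0, "claw": 1},
    {"x": 0.59, "y": 0.027, "z": -0.03, "rx": 0.006, "ry": 0, "rz": 0, "claw": 1},
    {"x": 0.59, "y": 0.027, "z": -0.03, "rx": 0.006, "ry": 0, "rz": 0, "claw": 1},
  ],
)

```text
time: 14.87
tool_pos: [0.5805, 0.3516, 0.2556]
tool_rot: [-3.132, -0.001, 1.613]
contact_force: [0.0, -0.2, -0.4]
opening: 0.0921
grip_force: 0.0
```

Request:
step_arm(
  steps=[
    {"x": 0, "y": 0, "z": 0, "rx": 0, "ry": 0, "rz": 0, "claw": 1},
  ],
)

```text
time: 14.95
tool_pos: [0.5816, 0.3469, 0.256]
tool_rot: [-3.133, 0.002, 1.61]
contact_force: [0.5, -0.3, -0.4]
opening: 0.0918
grip_force: 0.0
```

```bash
python3 - <<'E'
from h import *
W=shot("wrist","w8")
s=robot.observe();print(s["time"],s["tool_pos"],s["tool_rot"],s["opening"])
Q=wsel(W,.53,.64,.3,.4,.02,.13)
for a,b in((.02,.065),(.064,.072),(.074,.09),(.095,.125)):
    q=Q[(Q[:,2]>a)&(Q[:,2]<b)]
    if len(q)>5: print(a,len(q),axis(q),q[:,2].max())
mv(.583,.347,.052,1.6075)
E
```

```text
15.0 [0.58203399 0.34533668 0.25666545] [-3.13345197e+00  2.05547358e-03  1.60780016e+00] 0.09176813595910761
0.02 243 (array([585.8, 347.1]), array([34.7, 34.5]), 1.7) 0.06499964376203105
0.064 216 (array([586.1, 347.2]), array([32.8, 31. ]), 11.6) 0.0718742815738547
0.074 174 (array([586.1, 346.9]), array([22.2, 21. ]), 20.0) 0.0890168540349533
0.095 124 (array([586. , 346.7]), array([11.7, 12. ]), 81.1) 0.11560840030564273
xyz [0.0027 0.0036 0.2729] r [-0.0104  0.0026  0.0004] rows 4.9
```

View pics/w8.png

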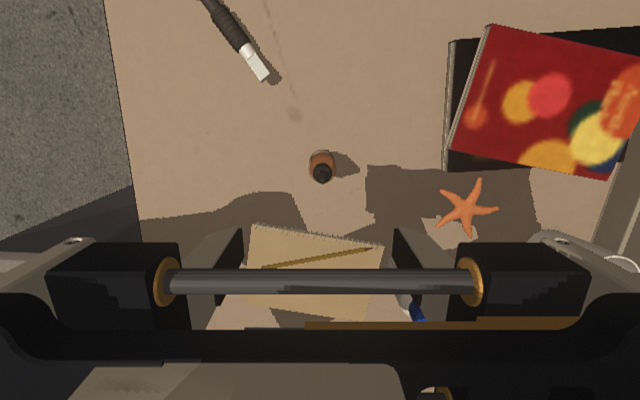

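The bottle stands at (321,170), straight between the fingers.

Request:
step_arm(
  steps=[
    {"x": 0.0027, "y": 0.007, "z": 0.05, "rx": -0.0104, "ry": 0.0026, "rz": 0, "claw": 1},
    {"x": 0.0027, "y": 0.007, "z": 0.1, "rx": -0.0104, "ry": 0.0026, "rz": 0, "claw": 1},
    {"x": 0.0027, "y": 0.007, "z": 0.15, "rx": -0.0104, "ry": 0.0026, "rz": 0, "claw": 1},
    {"x": 0.0027, "y": 0.007, "z": 0.2, "rx": -0.0104, "ry": 0.0026, "rz": 0, "claw": 1},
    {"x": 0.0027, "y": 0.007, "z": 0.245, "rx": -0.0104, "ry": 0.0026, "rz": 0, "claw": 1},
    {"x": 0.0027, "y": 0.007, "z": 0.265, "rx": -0.0104, "ry": 0.0026, "rz": 0, "claw": 1},
    {"x": 0.0027, "y": 0.007, "z": 0.271, "rx": -0.0104, "ry": 0.0026, "rz": 0, "claw": 0},
    {"x": 0.0027, "y": 0.007, "z": 0.271, "rx": -0.0104, "ry": 0.0026, "rz": 0, "claw": -1},
    {"x": 0.0027, "y": 0.007, "z": 0.271, "rx": -0.0104, "ry": 0.0026, "rz": 0, "claw": -1},
    {"x": 0.0027, "y": 0.007, "z": 0.271, "rx": -0.0104, "ry": 0.0026, "rz": 0, "claw": -1},
    {"x": 0.0027, "y": 0.007, "z": 0.271, "rx": -0.0104, "ry": 0.0026, "rz": 0, "claw": -1},
    {"x": 0.0027, "y": 0.007, "z": 0.271, "rx": -0.0104, "ry": 0.0026, "rz": 0, "claw": -1},
  ],
  squeeze=15,
)

```text
time: 16.0
tool_pos: [0.5877, 0.3475, 0.0575]
tool_rot: [3.136, -0.003, 1.606]
contact_force: [0.0, 0.7, 0.8]
opening: 0.0565
grip_force: 0.0
```

Request:
step_arm(
  steps=[
    {"x": 0, "y": 0, "z": 0, "rx": 0, "ry": 0, "rz": 0, "claw": -1},
    {"x": 0, "y": 0, "z": 0, "rx": 0, "ry": 0, "rz": 0, "claw": -1},
    {"x": 0, "y": 0, "z": 0, "rx": 0, "ry": 0, "rz": 0, "claw": -1},
    {"x": 0, "y": 0, "z": 0, "rx": 0, "ry": 0, "rz": 0, "claw": -1},
    {"x": 0, "y": 0, "z": 0, "rx": 0, "ry": 0, "rz": 0, "claw": -1},
    {"x": 0, "y": 0, "z": 0, "rx": 0, "ry": 0, "rz": 0, "claw": -1},
  ],
)

```text
time: 16.5
tool_pos: [0.587, 0.3474, 0.0561]
tool_rot: [3.138, -0.002, 1.606]
contact_force: [-1.0, -0.1, 1.8]
opening: 0.0351
grip_force: 15.0
```

```bash
python3 - <<'E'
from h import *
s=robot.observe();print(s["time"],s["tool_pos"],s["tool_rot"],s["opening"],s["grip_force"],s["contact_force"])
mv(.5755,-.006,.18,1.6075)
E
```

```text
16.5 [0.58700936 0.34738403 0.0561012 ] [ 3.13798901e+00 -2.05988176e-03  1.60646650e+00] 0.035140648882383226 14.972438961267471 [-1.01081731 -0.05072661  1.76336163]
xyz [-0.47   -0.0315 -0.1663] r [ 0.0046 -0.0026 -0.0013] rows 9.0
```

Request:
step_arm(
  steps=[
    {"x": 0, "y": 0, "z": -0.04, "rx": 0, "ry": 0, "rz": 0, "claw": -1},
    {"x": 0, "y": 0, "z": -0.08, "rx": 0.004, "ry": -0.002, "rz": 0, "claw": -1},
    {"x": -0.02, "y": 0, "z": -0.12, "rx": 0.004, "ry": -0.002, "rz": 0, "claw": -1},
    {"x": -0.06, "y": -0.005, "z": -0.155, "rx": 0.004, "ry": -0.002, "rz": 0, "claw": -1},
    {"x": -0.11, "y": -0.01, "z": -0.166, "rx": 0.004, "ry": -0.002, "rz": 0, "claw": -1},
    {"x": -0.16, "y": -0.012, "z": -0.166, "rx": 0.004, "ry": -0.002, "rz": 0, "claw": -1},
    {"x": -0.21, "y": -0.015, "z": -0.166, "rx": 0.004, "ry": -0.002, "rz": 0, "claw": -1},
    {"x": -0.26, "y": -0.02, "z": -0.166, "rx": 0.004, "ry": -0.002, "rz": 0, "claw": -1},
    {"x": -0.31, "y": -0.023, "z": -0.166, "rx": 0.004, "ry": -0.002, "rz": 0, "claw": -1},
    {"x": -0.36, "y": -0.026, "z": -0.166, "rx": 0.004, "ry": -0.002, "rz": 0, "claw": -1},
    {"x": -0.4, "y": -0.029, "z": -0.166, "rx": 0.004, "ry": -0.002, "rz": 0, "claw": -1},
    {"x": -0.435, "y": -0.031, "z": -0.166, "rx": 0.004, "ry": -0.002, "rz": 0, "claw": -1},
  ],
  squeeze=20,
)

```text
time: 17.5
tool_pos: [0.5745, 0.0178, 0.1795]
tool_rot: [-3.142, -0.0, 1.605]
contact_force: [0.2, -0.1, -1.1]
opening: 0.0352
grip_force: 19.9
```

Request:
step_arm(
  steps=[
    {"x": -0.02, "y": 0, "z": 0, "rx": 0, "ry": 0, "rz": 0, "claw": -1},
    {"x": -0.033, "y": 0, "z": 0, "rx": 0, "ry": 0, "rz": 0, "claw": -1},
    {"x": -0.035, "y": 0, "z": 0, "rx": 0, "ry": 0, "rz": 0, "claw": -1},
    {"x": -0.035, "y": 0, "z": 0, "rx": 0, "ry": 0, "rz": 0, "claw": -1},
  ],
)

```text
time: 17.83
tool_pos: [0.5759, -0.006, 0.1795]
tool_rot: [3.142, -0.001, 1.606]
contact_force: [1.7, -0.3, -0.9]
opening: 0.0354
grip_force: 19.9
```

```bash
python3 - <<'E'
from h import *
W=shot("wrist","w9")
s=robot.observe();print(s["time"],s["tool_pos"],s["tool_rot"],s["opening"],s["contact_force"])
Q=wsel(W,.53,.63,-.06,.04,.13,.26); Q=Q[(Q[:,2]<.26)]
for z in np.arange(.13,.26,.01):
    q=Q[abs(Q[:,2]-z-.005)<.005]
    if len(q)>10: print(round(z,2),len(q),axis(q))
mv(.5753,-.006,.074,1.6075)
E
```

```text
17.8833 [ 0.57586938 -0.00533641  0.17949647] [ 3.14148342e+00 -8.64088937e-04  1.60658810e+00] 0.035762566361681285 [-0.17265827  0.61955364 -0.487418  ]
0.13 106 (array([572.7,   7.7]), array([34. , 11.3]), 9.2)
0.14 191 (array([573.4,   8. ]), array([33.7, 11. ]), 6.8)
0.15 207 (array([575.1,   6.8]), array([13.9, 35.3]), 89.5)
0.16 290 (array([574.1,   7.5]), array([34.4, 12.9]), 5.2)
0.17 298 (array([574.9,   6. ]), array([35.1, 14.8]), 4.1)
0.18 1303 (array([576. ,  -1.2]), array([59.4, 28.6]), 2.3)
0.19 1159 (array([576. ,  -2.6]), array([68.7, 25.3]), 1.7)
0.2 1217 (array([576.2,  -1.6]), array([68.5, 17.5]), 2.9)
0.21 945 (array([5.76e+02, 3.00e-01]), array([57.9, 12.3]), 1.6)
0.22 539 (array([576.,  -6.]), array([52.9, 23.1]), 1.7)
0.23 375 (array([576.3,  -8.6]), array([40.5, 17.1]), 1.9)
0.24 296 (array([575.8,   6. ]), array([40.8, 36.6]), 1.5)
0.25 2643 (array([580.4,  13.7]), array([99.7, 34.9]), 1.9)
xyz [-0.001  -0.0008  0.1407] r [ 0.0001 -0.0011 -0.0012] rows 2.5
```

View pics/w9.png

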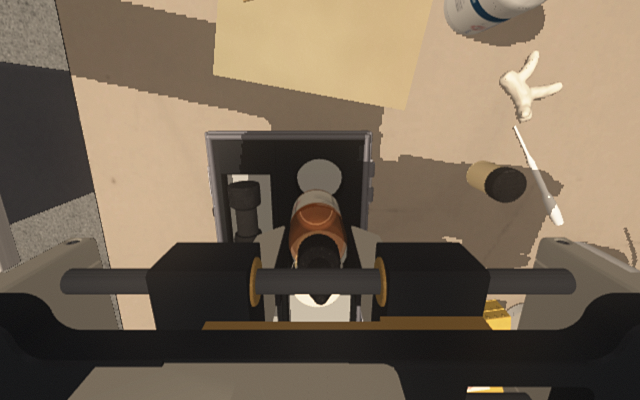

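The bottle hangs upright, with its well at (320,178) ready below. I'll lower it in.

Request:
step_arm(
  steps=[
    {"x": -0.001, "y": -0.001, "z": 0.04, "rx": 0, "ry": 0, "rz": 0, "claw": -1},
    {"x": -0.001, "y": -0.001, "z": 0.08, "rx": 0, "ry": 0, "rz": 0, "claw": -1},
    {"x": -0.001, "y": -0.001, "z": 0.11, "rx": 0, "ry": 0, "rz": 0, "claw": -1},
    {"x": -0.001, "y": -0.001, "z": 0.125, "rx": 0, "ry": 0, "rz": 0, "claw": -1},
    {"x": -0.001, "y": -0.001, "z": 0.134, "rx": 0, "ry": 0, "rz": 0, "claw": -1},
    {"x": -0.001, "y": -0.001, "z": 0.138, "rx": 0, "ry": 0, "rz": 0, "claw": -1},
    {"x": -0.001, "y": -0.001, "z": 0.1405, "rx": 0, "ry": 0, "rz": 0, "claw": -1},
    {"x": -0.001, "y": -0.001, "z": 0.1405, "rx": 0, "ry": 0, "rz": 0, "claw": -1},
    {"x": -0.001, "y": -0.001, "z": 0.1405, "rx": 0, "ry": 0, "rz": 0, "claw": -1},
  ],
)

```text
time: 18.63
tool_pos: [0.5759, -0.0068, 0.0754]
tool_rot: [3.139, -0.0, 1.607]
contact_force: [-0.3, 0.2, -0.4]
opening: 0.0354
grip_force: 19.9
```

Request:
step_arm(
  steps=[
    {"x": 0, "y": 0, "z": 0.001, "rx": 0, "ry": 0, "rz": 0, "claw": -1},
    {"x": 0, "y": 0, "z": 0.0015, "rx": 0, "ry": 0, "rz": 0, "claw": -1},
    {"x": 0, "y": 0, "z": 0.0015, "rx": 0, "ry": 0, "rz": 0, "claw": -1},
  ],
)

```text
time: 18.88
tool_pos: [0.5754, -0.0069, 0.0735]
tool_rot: [3.141, -0.0, 1.606]
contact_force: [0.4, 0.4, -0.9]
opening: 0.0354
grip_force: 19.9
```

Request:
step_arm(
  steps=[
    {"x": 0, "y": 0, "z": 0.0008, "rx": 0, "ry": 0, "rz": 0, "claw": -1},
    {"x": 0, "y": 0, "z": 0.0015, "rx": 0, "ry": 0, "rz": 0, "claw": -1},
    {"x": 0, "y": 0, "z": 0.0015, "rx": 0, "ry": 0, "rz": 0, "claw": -1},
  ],
)

```text
time: 19.13
tool_pos: [0.5753, -0.0068, 0.0721]
tool_rot: [3.141, -0.0, 1.606]
contact_force: [0.1, -0.2, 0.2]
opening: 0.0358
grip_force: 19.9
```

Request:
step_arm(
  steps=[
    {"x": 0, "y": 0, "z": 0, "rx": 0, "ry": 0, "rz": 0, "claw": 0},
    {"x": 0, "y": 0, "z": 0, "rx": 0, "ry": 0, "rz": 0, "claw": 0.15},
    {"x": 0, "y": 0, "z": 0, "rx": 0, "ry": 0, "rz": 0, "claw": 0.15},
    {"x": 0, "y": 0, "z": 0, "rx": 0, "ry": 0, "rz": 0, "claw": 0.15},
    {"x": 0, "y": 0, "z": -0.03, "rx": 0, "ry": 0, "rz": 0, "claw": 0.15},
    {"x": 0, "y": 0, "z": -0.07, "rx": 0, "ry": 0, "rz": 0, "claw": 0.15},
    {"x": 0, "y": 0, "z": -0.12, "rx": 0, "ry": 0, "rz": 0, "claw": 0.15},
    {"x": 0, "y": 0, "z": -0.17, "rx": 0, "ry": 0, "rz": 0, "claw": 1},
    {"x": 0, "y": 0, "z": -0.22, "rx": 0, "ry": 0, "rz": 0, "claw": 1},
    {"x": 0, "y": 0, "z": -0.24, "rx": 0, "ry": 0, "rz": 0, "claw": 1},
    {"x": 0, "y": 0, "z": -0.24, "rx": 0, "ry": 0, "rz": 0, "claw": 1},
  ],
)

```text
time: 20.05
tool_pos: [0.577, -0.0071, 0.257]
tool_rot: [3.132, 0.001, 1.606]
contact_force: [-0.0, -0.5, -0.5]
opening: 0.075
grip_force: 0.0
```

```bash
python3 - <<'E'
from h import *
W=shot("wrist","w10")
s=robot.observe();print(s["time"],s["tool_pos"],s["tool_rot"],s["opening"],s["contact_force"])
Q=wsel(W,.53,.63,-.05,.04,.05,.15)
for z in np.arange(.05,.14,.01):
    q=Q[abs(Q[:,2]-z-.005)<.005]
    if len(q)>10: print(round(z,2),len(q),axis(q),q[:,2].max())
mv(.42,-.386,.2,.56); mv(.42,-.386,.2,.56+np.pi/2)
E
```

```text
20.1 [ 0.57595503 -0.00695322  0.25407431] [3.13681604e+00 3.91496990e-04 1.60639322e+00] 0.07882582949934874 [-0.26974354 -0.18758829 -0.27787234]
0.05 46 (array([570.9,   6.7]), array([33.1, 10.3]), 4.1) 0.05993929071014084
0.06 34 (array([572.1,   6.8]), array([ 9.1, 31.1]), 89.1) 0.06994840787821124
0.07 277 (array([571.6,  -4.5]), array([34.6, 31.3]), 1.3) 0.07997280744064292
0.08 66 (array([571.3,  -1. ]), array([26.4, 15.2]), 4.8) 0.08999050866449848
0.09 156 (array([572.4,  -4.8]), array([18.4, 22.6]), 82.3) 0.09999731610917509
0.1 39 (array([571.3,  -4.6]), array([18.8, 15.1]), 23.7) 0.10991935537726269
0.11 51 (array([572.5,  -6. ]), array([12. , 11.9]), 1.8) 0.1199637879292384
0.12 77 (array([572. ,  -6.3]), array([9.7, 9.9]), 60.2) 0.1276290612721134
xyz [-0.4976 -0.2261  0.0712] r [ 0.0058 -0.0027  1.3323] rows 9.9
xyz [-0.4976 -0.2261  0.0712] r [ 0.0058  0.0021 -0.6677] rows 9.9
```

View pics/w10.png

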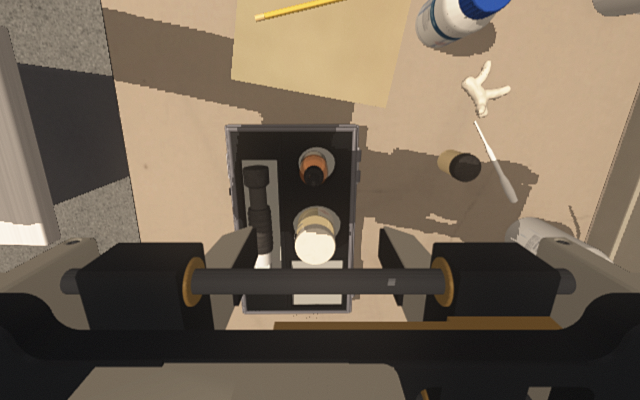

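The bottle is upright in its well at (315,165) with its top at 128 mm, and the jar sits at (316,235). The bystanders are untouched. Next is the timer.

Request:
step_arm(
  steps=[
    {"x": -0.498, "y": -0.226, "z": 0, "rx": 0.006, "ry": 0, "rz": -0.1, "claw": 1},
    {"x": -0.498, "y": -0.226, "z": 0, "rx": 0.006, "ry": 0, "rz": -0.2, "claw": 1},
    {"x": -0.498, "y": -0.226, "z": 0.05, "rx": 0.006, "ry": 0, "rz": -0.3, "claw": 1},
    {"x": -0.498, "y": -0.226, "z": 0.07, "rx": 0.006, "ry": 0, "rz": -0.4, "claw": 1},
    {"x": -0.498, "y": -0.226, "z": 0.07, "rx": 0.006, "ry": 0, "rz": -0.5, "claw": 1},
    {"x": -0.498, "y": -0.226, "z": 0.07, "rx": 0.006, "ry": 0, "rz": -0.6, "claw": 1},
    {"x": -0.498, "y": -0.226, "z": 0.07, "rx": 0.006, "ry": 0, "rz": -0.66, "claw": 1},
    {"x": -0.498, "y": -0.226, "z": 0.07, "rx": 0.006, "ry": 0, "rz": -0.66, "claw": 1},
    {"x": -0.498, "y": -0.226, "z": 0.07, "rx": 0.006, "ry": 0, "rz": -0.66, "claw": 1},
    {"x": -0.498, "y": -0.226, "z": 0.07, "rx": 0.006, "ry": 0, "rz": -0.66, "claw": 1},
    {"x": -0.498, "y": -0.226, "z": 0.07, "rx": 0.006, "ry": 0, "rz": -0.66, "claw": 1},
    {"x": -0.498, "y": -0.226, "z": 0.07, "rx": 0.006, "ry": 0, "rz": -0.66, "claw": 1},
  ],
)

```text
time: 21.1
tool_pos: [0.4172, -0.3869, 0.1967]
tool_rot: [-3.137, -0.006, 2.121]
contact_force: [0.7, -0.0, -0.2]
opening: 0.0915
grip_force: 0.0
```

Request:
step_arm(
  steps=[
    {"x": 0, "y": 0, "z": 0, "rx": 0, "ry": 0, "rz": 0, "claw": 1},
  ],
)

```text
time: 21.18
tool_pos: [0.4187, -0.3852, 0.1979]
tool_rot: [-3.138, -0.004, 2.124]
contact_force: [-0.1, -0.5, 0.4]
opening: 0.0919
grip_force: 0.0
```

```bash
python3 - <<'E'
from h import *
W=shot("wrist","w11")
s=robot.observe();print(s["time"],s["tool_pos"],s["tool_rot"],s["opening"])
Q=wsel(W,.35,.48,-.45,-.32,.012,.03); print("timer",len(Q),axis(Q),np.median(Q[:,2]))
c,sz,a=axis(Q); mv(c[0]/1000-.001,c[1]/1000+.001,.008,2.126)
E
```

```text
21.2333 [ 0.41920805 -0.38483568  0.19845345] [-3.13771809 -0.00341336  2.1254309 ] 0.09155331138055493
timer 2726 (array([ 422.3, -386. ]), array([64. , 67.5]), 30.5) 0.018400656726224957
xyz [-0.0025  0.0032  0.2539] r [-0.0049 -0.0043 -0.0007] rows 4.6
```

Request:
step_arm(
  steps=[
    {"x": -0.0025, "y": 0.003, "z": 0.05, "rx": -0.005, "ry": -0.004, "rz": 0.01, "claw": 1},
    {"x": -0.0025, "y": 0.003, "z": 0.1, "rx": -0.005, "ry": -0.004, "rz": 0.01, "claw": 1},
    {"x": -0.0025, "y": 0.003, "z": 0.15, "rx": -0.005, "ry": -0.004, "rz": 0.01, "claw": 1},
    {"x": -0.0025, "y": 0.003, "z": 0.2, "rx": -0.005, "ry": -0.004, "rz": 0.01, "claw": 1},
    {"x": -0.0025, "y": 0.003, "z": 0.23, "rx": -0.005, "ry": -0.004, "rz": 0.01, "claw": 1},
    {"x": -0.0025, "y": 0.003, "z": 0.243, "rx": -0.005, "ry": -0.004, "rz": 0.01, "claw": 1},
    {"x": -0.0025, "y": 0.003, "z": 0.25, "rx": -0.005, "ry": -0.004, "rz": 0.01, "claw": 1},
    {"x": -0.0025, "y": 0.003, "z": 0.253, "rx": -0.005, "ry": -0.004, "rz": 0.01, "claw": 1},
    {"x": -0.0025, "y": 0.003, "z": 0.253, "rx": -0.005, "ry": -0.004, "rz": 0.01, "claw": 1},
    {"x": -0.0025, "y": 0.003, "z": 0.253, "rx": -0.005, "ry": -0.004, "rz": 0.01, "claw": 1},
  ],
)

```text
time: 22.07
tool_pos: [0.4221, -0.3874, 0.0112]
tool_rot: [3.141, 0.005, 2.117]
contact_force: [0.9, -0.3, -0.0]
opening: 0.092
grip_force: 0.0
```

Request:
step_arm(
  steps=[
    {"x": 0, "y": 0, "z": 0.003, "rx": 0, "ry": 0, "rz": 0, "claw": 1},
    {"x": 0, "y": 0, "z": 0.003, "rx": 0, "ry": 0, "rz": 0, "claw": 0.3},
    {"x": 0, "y": 0, "z": 0.003, "rx": 0, "ry": 0, "rz": 0, "claw": -1},
    {"x": 0, "y": 0, "z": 0.003, "rx": 0, "ry": 0, "rz": 0, "claw": -1},
    {"x": 0, "y": 0, "z": 0.003, "rx": 0, "ry": 0, "rz": 0, "claw": -1},
    {"x": 0, "y": 0, "z": 0.003, "rx": 0, "ry": 0, "rz": 0, "claw": -1},
    {"x": 0, "y": 0, "z": 0.003, "rx": 0, "ry": 0, "rz": 0, "claw": -1},
    {"x": 0, "y": 0, "z": 0.003, "rx": 0, "ry": 0, "rz": 0, "claw": -1},
    {"x": 0, "y": 0, "z": 0.003, "rx": 0, "ry": 0, "rz": 0, "claw": -1},
  ],
  squeeze=20,
)

```text
time: 22.82
tool_pos: [0.4212, -0.3869, 0.0074]
tool_rot: [-3.141, 0.002, 2.117]
contact_force: [-0.5, -0.6, 1.4]
opening: 0.0628
grip_force: 19.9
```

```bash
python3 - <<'E'
from h import *
s=robot.observe();print(s["time"],s["tool_pos"],s["tool_rot"],s["opening"],s["grip_force"],s["contact_force"])
mv(.582,-.188,.12,1.6075)
E
```

```text
22.8167 [ 0.42116837 -0.38686236  0.00743273] [-3.14145151e+00  1.97428406e-03  2.11680549e+00] 0.06277953741356511 19.9000658467412 [-0.53511409 -0.64911408  1.39178481]
xyz [ 0.1149  0.3209 -0.1504] r [5.000e-04 2.500e-03 6.485e-01] rows 6.7
```

Request:
step_arm(
  steps=[
    {"x": 0, "y": 0, "z": -0.04, "rx": 0, "ry": 0, "rz": 0, "claw": -1},
    {"x": 0, "y": 0, "z": -0.08, "rx": 0, "ry": 0, "rz": 0, "claw": -1},
    {"x": 0, "y": 0, "z": -0.13, "rx": 0, "ry": 0, "rz": 0, "claw": -1},
    {"x": 0.01, "y": 0.03, "z": -0.15, "rx": 0, "ry": 0.0025, "rz": 0.1, "claw": -1},
    {"x": 0.03, "y": 0.08, "z": -0.15, "rx": 0, "ry": 0.0025, "rz": 0.2, "claw": -1},
    {"x": 0.05, "y": 0.13, "z": -0.15, "rx": 0, "ry": 0.0025, "rz": 0.3, "claw": -1},
    {"x": 0.065, "y": 0.18, "z": -0.15, "rx": 0, "ry": 0.0025, "rz": 0.4, "claw": -1},
    {"x": 0.08, "y": 0.23, "z": -0.15, "rx": 0, "ry": 0.0025, "rz": 0.5, "claw": -1},
    {"x": 0.1, "y": 0.28, "z": -0.15, "rx": 0, "ry": 0.0025, "rz": 0.6, "claw": -1},
    {"x": 0.115, "y": 0.32, "z": -0.15, "rx": 0, "ry": 0.0025, "rz": 0.648, "claw": -1},
    {"x": 0.115, "y": 0.32, "z": -0.15, "rx": 0, "ry": 0.0025, "rz": 0.648, "claw": -1},
    {"x": 0.115, "y": 0.32, "z": -0.15, "rx": 0, "ry": 0.0025, "rz": 0.648, "claw": -1},
  ],
  squeeze=30,
)

```text
time: 23.82
tool_pos: [0.5819, -0.1864, 0.1191]
tool_rot: [-3.141, -0.001, 1.612]
contact_force: [-0.7, -0.9, -1.0]
opening: 0.0625
grip_force: 29.8
```

```bash
python3 - <<'E'
from h import *
W=shot("wrist","w12")
s=robot.observe();print(s["time"],s["tool_pos"],s["tool_rot"],s["opening"],s["grip_force"],s["contact_force"])
p=s["tool_pos"]; Q=wsel(W,p[0]-.05,p[0]+.05,p[1]-.05,p[1]+.05,p[2]-.01,p[2]+.02); print(len(Q),axis(Q),np.percentile(Q[:,2],[5,50,95]))
mv(.582,-.188,.048,1.6075)
E
```

```text
23.8667 [ 0.58120231 -0.187678    0.11913064] [-3.14079615e+00 -3.91830302e-04  1.61022995e+00] 0.06242393717953819 29.759157299995422 [-0.43286849 -1.23513718 -2.0880855 ]
9673 (array([ 580.9, -177.8]), array([96.1, 49.9]), 2.6) [0.12527793 0.12944983 0.13257403]
xyz [-0.0005  0.0011  0.0948] r [-0.001  -0.0005  0.0035] rows 1.7
```

View pics/w12.png

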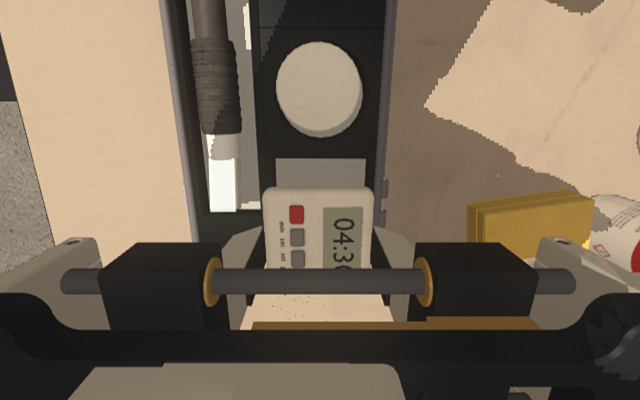

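The timer is level with its face up at (318,230), and the recess is just behind it. I'll lower it in.

Request:
step_arm(
  steps=[
    {"x": -0.0005, "y": 0.001, "z": 0.03, "rx": 0, "ry": 0, "rz": 0.0035, "claw": -1},
    {"x": -0.0005, "y": 0.001, "z": 0.06, "rx": 0, "ry": 0, "rz": 0.0035, "claw": -1},
    {"x": -0.0005, "y": 0.001, "z": 0.08, "rx": 0, "ry": 0, "rz": 0.0035, "claw": -1},
    {"x": -0.0005, "y": 0.001, "z": 0.09, "rx": 0, "ry": 0, "rz": 0.0035, "claw": -1},
    {"x": -0.0005, "y": 0.001, "z": 0.095, "rx": 0, "ry": 0, "rz": 0.0035, "claw": -1},
    {"x": -0.0005, "y": 0.001, "z": 0.097, "rx": 0, "ry": 0, "rz": 0.0035, "claw": -1},
    {"x": -0.0005, "y": 0.001, "z": 0.098, "rx": 0, "ry": 0, "rz": 0.0035, "claw": -1},
    {"x": -0.0005, "y": 0.001, "z": 0.098, "rx": 0, "ry": 0, "rz": 0.0035, "claw": -1},
    {"x": -0.0005, "y": 0.001, "z": 0.098, "rx": 0, "ry": 0, "rz": 0.0035, "claw": -1},
  ],
)

```text
time: 24.62
tool_pos: [0.5826, -0.1889, 0.0471]
tool_rot: [3.14, 0.001, 1.605]
contact_force: [-0.2, 0.6, -1.0]
opening: 0.0625
grip_force: 29.8
```

Request:
step_arm(
  steps=[
    {"x": 0, "y": 0, "z": 0.0015, "rx": 0, "ry": 0, "rz": 0, "claw": -1},
    {"x": 0, "y": 0, "z": 0.0025, "rx": 0, "ry": 0, "rz": 0, "claw": -1},
    {"x": 0, "y": 0, "z": 0.0025, "rx": 0, "ry": 0, "rz": 0, "claw": -1},
  ],
)

```text
time: 24.87
tool_pos: [0.5822, -0.1885, 0.0443]
tool_rot: [3.141, -0.0, 1.605]
contact_force: [0.0, 0.7, -1.6]
opening: 0.0624
grip_force: 29.8
```

Request:
step_arm(
  steps=[
    {"x": 0, "y": 0, "z": 0, "rx": 0, "ry": 0, "rz": 0, "claw": 0.55},
    {"x": 0, "y": 0, "z": 0, "rx": 0, "ry": 0, "rz": 0, "claw": 0.55},
    {"x": 0, "y": 0, "z": 0, "rx": 0, "ry": 0, "rz": 0, "claw": 0.55},
    {"x": 0, "y": 0, "z": 0, "rx": 0, "ry": 0, "rz": 0, "claw": 0.55},
    {"x": 0, "y": 0, "z": -0.03, "rx": 0, "ry": 0, "rz": 0, "claw": 0.55},
    {"x": 0, "y": 0, "z": -0.07, "rx": 0, "ry": 0, "rz": 0, "claw": 0.55},
    {"x": 0, "y": 0, "z": -0.12, "rx": 0, "ry": 0, "rz": 0, "claw": 0.55},
    {"x": 0, "y": 0, "z": -0.17, "rx": 0, "ry": 0, "rz": 0, "claw": 1},
    {"x": -0.04, "y": 0, "z": -0.22, "rx": 0, "ry": 0, "rz": 0, "claw": 1},
    {"x": -0.08, "y": 0, "z": -0.25, "rx": 0, "ry": 0, "rz": 0, "claw": 1},
    {"x": -0.1, "y": 0, "z": -0.26, "rx": 0, "ry": 0, "rz": 0, "claw": 1},
    {"x": -0.1, "y": 0, "z": -0.26, "rx": 0, "ry": 0, "rz": 0, "claw": 1},
  ],
)

```text
time: 25.87
tool_pos: [0.5854, -0.2677, 0.2426]
tool_rot: [3.136, 0.005, 1.602]
contact_force: [0.8, -0.0, -1.0]
opening: 0.091
grip_force: 0.0
```

```bash
python3 - <<'E'
from h import *
W=shot("wrist","w13")
s=robot.observe();print(s["time"],s["tool_pos"],s["tool_rot"],s["opening"],s["contact_force"])
def pct(n,Q): print(n,len(Q),axis(Q),np.percentile(Q[:,2],[5,50,95]).round(4))
pct("timer",wsel(W,.535,.63,-.235,-.145,.047,.07))
pct("jar",wsel(W,.53,.63,-.14,-.05,.08,.11))
pct("bottle",wsel(W,.53,.63,-.04,.03,.11,.15))
pct("refr",wsel(W,.46,.535,-.22,.02,.05,.1))
pct("foam",wsel(W,.45,.65,-.25,.05,.038,.047))
W=np.asarray(W); T=shot("top","t13"); 
pct("can?",wsel(T,.6,.78,-.05,.1,.03,.07)); pct("sample",wsel(T,.65,.78,.12,.23,.1,.14))
T0=np.load("topW.npy"); pct("can0",wsel(T0,.6,.78,-.05,.1,.03,.07)); pct("sample0",wsel(T0,.65,.78,.12,.23,.1,.14))
E
```

```text
25.9167 [ 0.58480662 -0.26532596  0.24033713] [3.13902805e+00 1.25855741e-03 1.60271897e+00] 0.09186155294257195 [-0.50432454  1.02278308  0.01330286]
timer 3115 (array([ 581.1, -185.5]), array([63. , 66.7]), 2.1) [0.0479 0.0498 0.0517]
jar 1567 (array([ 578. , -106.7]), array([50.6, 27.4]), 1.4) [0.0889 0.0957 0.097 ]Traceback (most recent call last):
  File "<stdin>", line 7, in <module>
  File "<stdin>", line 4, in pct
  File "h.py", line 16, in axis
    c=(P[:,:2].min(0)+P[:,:2].max(0))/2; (c,s,a)=cv2.minAreaRect(P[:,:2].astype(np.float32)*1000); return np.round(c,1),np.round(s,1),round(a,1)
       ~~~~~~~~~~~^^^
    return umr_minimum(a, axis, None, out, keepdims, initial, where)
ValueError: zero-size array to reduction operation minimum which has no identity
```

View pics/w13.png

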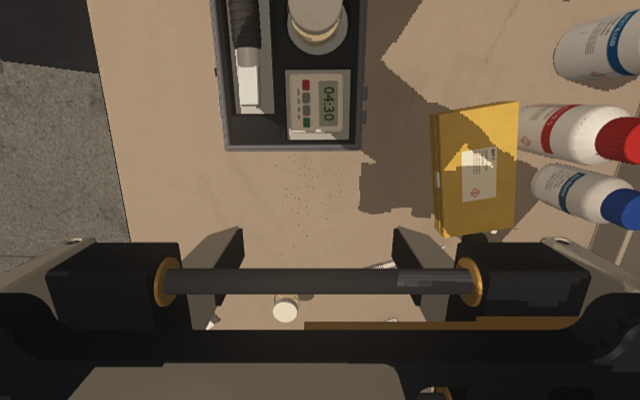

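The timer lies flat and centred in its recess at (318,103), with the jar in its well behind it. I'll make one last check of everything from the top camera and hand in if all is well.

```bash
python3 - <<'E'
from h import *
T=shot("top","t13"); T0=np.load("topW.npy")
def pct(n,W,*b):
    Q=wsel(W,*b); print(n,len(Q),np.median(Q,0).round(4) if len(Q) else "", np.percentile(Q[:,2],95).round(4) if len(Q) else "")
for n,b in dict(bottle=(.53,.63,-.04,.03,.09,.15),jar=(.53,.63,-.14,-.05,.08,.11),timer=(.535,.63,-.235,-.145,.047,.07),refr=(.46,.535,-.22,.02,.05,.1),can=(.65,.8,-.05,.1,.03,.07),sample=(.65,.78,.12,.23,.1,.14)).items():
    pct(n,T,*b); pct(n+"0",T0,*b)
Q=wsel(T,.555,.61,-.215,-.16,.045,.065); A=np.c_[Q[:,:2],np.ones(len(Q))]; print("timer tilt",np.linalg.lstsq(A,Q[:,2],rcond=None)[0][:2].round(3))
E
```

```text
bottle 43 [ 0.5682 -0.0054  0.1012] 0.126
bottle0 0  
jar 221 [ 0.5748 -0.0953  0.0953] 0.0991
jar0 0  
timer 352 [ 0.5813 -0.1857  0.0503] 0.0542
timer0 1 [ 0.575  -0.2345  0.0479] 0.0479
refr 457 [ 0.498  -0.0945  0.0576] 0.0636
refr0 0  
can 109 [0.767  0.0016 0.0551] 0.0597
can0 107 [0.7667 0.0016 0.0552] 0.0589
sample 163 [0.72   0.1785 0.1234] 0.1278
sample0 164 [0.7197 0.1786 0.1237] 0.1279
timer tilt [ 0.006 -0.002]
```

View pics/t13.png

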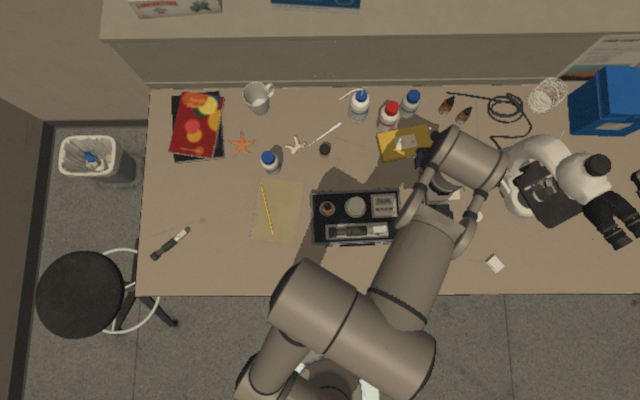

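The top view shows all four items in the case around (357,216). The canister (325,149) and sample bottle (269,160) have not moved.

```bash
python3 -c "
from cell import robot
print(robot.hand_in())"
```

```text
the job is handed in; nothing more can be done
None
```

The refractometer, larger jar, front dropper bottle and timer were placed in that order, each seated in its own cut-out by the camera heights; the canister and sample bottle did not move, and I handed the job in after about 26 s of the 102 s allowed (no verdict was returned).

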